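# Dry a tray of bisque tiles

## Robot

A 6-joint arm with a two-finger parallel gripper is mounted at the origin on the work surface. World frame = base frame: x ahead of the robot, y to its left, z up, the work surface at z = 0. Lengths are in mm, angles in rad, forces in N, time in s.
With the tool pointing down it reaches from about 275 to 750 mm from the base axis. Payload 10.2 kg.
Tool frame: the origin (TCP) lies between the finger pads; the fingertips stand 22 mm ahead of it and the grasp point (between the pads) lies 3 mm ahead of it (ctrl.nose_length is the distance from the TCP to the fingertips, in mm); y points along the fingers, z is the direction in which the jaws open and shut, and the axes are right-handed (so a half turn about y gives the same grasp; the last joint's range is limited). The gripper opens to 85 mm and grips with 20 to 120 N. Pads are 22 mm wide; open, the fingers measure 114 mm over their backs; the gripper's body (76 mm by 85 mm) begins 54 mm behind the grasp point. The pads swing forward as they close: fully open they stand 13 mm farther back than shut.
Start: joints at [-1.421, 0.313, 1.498, -0, 1.331, -0.223], TCP at [191.206, -488.95, 253.294] pointing down, gripper open.
Joint ranges: [-2.94, 2.94], [-0.97, 2.17], [0.19, 2.56], [-1.23, 4.37], [0.02, 3.11], [-2.88, 2.88]. Speed limits (rad/s): [2.39, 2.39, 3.01, 3.14, 3.14, 3.14].

## Interface

Orientations are given as a unit quaternion [w, x, y, z].
In Python, from rig import ctrl, eyes, models gives the robot as it stands.
- The arm moves only by the shell command python3 -m crank 'ROWS' [FORCE]. ROWS is JSON, a list of rows, each an object with "dp": the shift along the tool's x, y, z in mm, a list of three; "roll": the turn about the tool's y in rad; "gripper": the closure in counts, from 0 (fully open) to 255 (shut). A call has 1 to 10 rows; each row is the pose to reach, as a shift and turn from the pose commanded when the call began, along the tool's axes at that moment; what a row does not reach only later rows make up. A row lasts 1/12 s, in which the tool goes at most 41.7 mm and 7.16 degrees, less where a joint would pass 70% of its speed; a pose out of reach is approached as far as the arm can. A call with a gripper value outside its range is refused whole. The fingers move at their own pace and stop on an object; FORCE is the grip in N (left out, the last holds). Time passes only in rows, so rows that repeat a pose let the fingers close. It gives the time, the measured TCP pose, the force and the opening at its end, in the units of the state.
- ctrl.sense(): the state, without advancing time (a new reading comes with each control period).
- eyes.capture(name): name is "scene" or "top" or "wrist"; returns a dict with "color" (480x640x3 uint8, red, green, blue), "fx", "fy", "cx", "cy" (pixels), "distortion" ([k1, k2, p1, p2, k3] as OpenCV has them; the pictures are not rectified), "R" (3x3) and "t" (3): a world point X has camera coordinates R X + t. Camera axes: x right, y down, z forward; pixel columns grow to the right and rows downward; lengths in mm; the calibration is good to about 2 mm. A picture is of the moment at which its call begins. There is no depth.
- ctrl.finish_job(): hands the job in, once; it reports no verdict.
Trained networks look in a picture, given as the dict that the camera call returned (one of the last four; its "shot" number tells which), for a name from the list of things; names that differ only in an ending like _2 or _b are one class to them, and where a whole thing is asked for, a point or a joint stands for the part that bears it (a point fixed in the world has none). Each returns a list of dicts, best first, with "confidence" (0 to 1); they miss things now and then, are a little off and sometimes report something else, mostly with a low value. They report only what shows in the picture. A call takes as long as a camera call.
- models.spot_in(picture, label): "extent" ([centre column, centre row, width, height] in pixels, round what is visible of it).
- models.spot_point(picture, label): "centre" ([column, row] in pixels: a listed point, or the origin of a listed thing).
The state is a dict: "time_s": time; "joints": joint angles; "dq": joint speeds; "tau": joint torques, N m; "eef_pos": TCP position; "ee_rot": TCP orientation; "force": force on the tool from outside, world axes, zero at the start; "wrist_torque": the same for the moment, N m; "grip_width": opening from 0.0 (shut) to 1.0 (fully open).
Only numpy, scipy, OpenCV 4.12 (cv2) and the standard library are available. Lean on these libraries where they do the work, as an engineer would, in place of code of your own. Each camera call takes 0.05 s, during which the arm holds its last target. There are 200 camera calls.

## Task

Open the top drawer of the blue-fronted chest, take out every white ceramic tile and lay them all flat, side by side in one layer, on the steel tray while it is still outside the drying tunnel, then shut the drawer fully. Slide the loaded tray by its red tab under the tunnel's hood until it stops against the back, and only then press the green start button fully in and let it go. Do not disturb the jar, cup or bowl.

Things in the scene. Friction and masses are not known exactly. Their poses are not given: they have to be found in the camera images.
- chest: Fixed two-drawer chest, grey carcass, blue fronts, 270 deep (x) x 260 wide (y) x 160 mm high, on the table; origin at the centre of its underside, -x is the front with the drawers. Drawer fronts' outer face at x = -135 mm when shut, carcass front edge at x = -120 mm.
- drawer_floor (a point): Middle of the front edge of the top drawer's inner floor (where it meets the front board), moves with the drawer; axes are the chest's. 90 mm above the table. The inside measures 225 mm in x (from this point to +225) by 218 mm in y (+-109); side walls rise 48 mm and the front board 56 mm above this floor. When shut it lies at chest x = -114 mm.
- chest_drawer0 (a joint): The top drawer's slide: 0 m = shut, grows as it is pulled out along the chest's -x, at most 0.19 m (pulled nearly all the way out, the rear tiles are clear of the carcass for a gripper); starts shut or a few mm open. Friction about 1 N plus damping; it stays where left.
- chest_drawer0_handle (a point): Centre of the head of the top drawer's black round knob (head 28 mm diameter, 16 mm long along x, on a 12 mm stem), 35 mm in front of the drawer front, 122 mm above the table. Axes are the chest's. Best pinched from above across y.
- dryer: Fixed white drying tunnel, clear cover 116 mm high. Origin on the table on its centre line, 45 mm in front of the mouth; +x is the way in. Mouth at x = +45 mm; side walls from there to x = +265 mm, inner faces at y = +-61, outer at +-91 mm. Back stop's inner face at x = +242 mm, so the tray is home with its origin at dryer x = +147 mm.
- dryer_entry (a point): Point 42 mm above the dryer's origin, dryer's axes: the height of the underside of the grey hood, which overhangs the mouth from dryer x = +45 to +65 mm, its top 110 mm above the table. Two 30 mm high aluminium lead-in plates narrow from dryer x = +13 mm (about 150 mm apart) to the mouth. A 60 x 70 x 50 mm grey control box at the right (dryer x = +20, y = -130 mm) carries the button.
- tray: Loose steel tray, about 0.4 kg, on the table outside the tunnel. Deck 190 (x) x 110 (y) mm, origin at the centre of its underside; deck top at 6 mm, a 4 mm thick rim rises to 11 mm (inside 182 x 102 mm). +x is the nose that goes into the tunnel; at the rear (-x) a flat bar (26 mm wide, 8 mm thick) carries the red tab. Room for four tiles in a row along x.
- tray_grip (a point): Grip point on the tray's red upright tab: tab 34 mm long (x), 16 mm thick (y), top 56 mm above the table; the point lies at tray x = -155 mm, 40 mm above the tray's underside. Axes are the tray's. Pinch from above across y.
- start (a joint): Green start button (28 mm diameter) on the dryer's control box: 0 = released, 0.006 m = fully in; spring-loaded, about 5 N when fully in, springs back by itself.
- start_top (a point): Centre of the top face of the green start button, 72 mm above the table when released; press straight down.
- tile0: White square bisque tile, 36 x 36 x 14 mm, 40 g, four small dark holes; starts lying flat in the shut top drawer (may be absent: two to four are there). Origin at the tile's centre, z its thickness, x and y along its edges.
- tile1: White square bisque tile, 36 x 36 x 14 mm, 40 g, four small dark holes; starts lying flat in the shut top drawer (may be absent: two to four are there). Origin at the tile's centre, z its thickness, x and y along its edges.
- tile2: White square bisque tile, 36 x 36 x 14 mm, 40 g, four small dark holes; starts lying flat in the shut top drawer (may be absent: two to four are there). Origin at the tile's centre, z its thickness, x and y along its edges.
- tile3: White square bisque tile, 36 x 36 x 14 mm, 40 g, four small dark holes; starts lying flat in the shut top drawer (may be absent: two to four are there). Origin at the tile's centre, z its thickness, x and y along its edges.
- jar: Bystander: green glass glaze jar, 60 mm diameter, 100 mm high, between chest and dryer; origin at the centre of its underside.
- cup: Bystander: blue cup, 76 mm diameter, 90 mm high, right of the chest; origin at the centre of its underside.
- bowl: Bystander: white bowl, 130 mm diameter, 60 mm high, at the left; origin at the centre of its underside.

How it is judged (in metres and radians):
On the way, in this order (a step that is already met when the one before it is completed fails the run):
1. the top drawer is pulled open (value of joint chest_drawer0 above 0.1 m), for 0.2 s.
2. every tile lies flat in one layer on the tray, the tray still outside the tunnel (x of tile0 in the frame of tray between -0.09 and 0.09 m and y of tile0 in the frame of tray between -0.052 and 0.052 m and z of tile0 in the frame of tray between 0.009 and 0.018 m and (angle between tile0's own z axis and vertical below 0.15 rad or angle between tile0's own z axis and vertical above 2.99 rad) and x of tile1 in the frame of tray between -0.09 and 0.09 m and y of tile1 in the frame of tray between -0.052 and 0.052 m and z of tile1 in the frame of tray between 0.009 and 0.018 m and (angle between tile1's own z axis and vertical below 0.15 rad or angle between tile1's own z axis and vertical above 2.99 rad) and x of tile2 in the frame of tray between -0.09 and 0.09 m and y of tile2 in the frame of tray between -0.052 and 0.052 m and z of tile2 in the frame of tray between 0.009 and 0.018 m and (angle between tile2's own z axis and vertical below 0.15 rad or angle between tile2's own z axis and vertical above 2.99 rad) and x of tile3 in the frame of tray between -0.09 and 0.09 m and y of tile3 in the frame of tray between -0.052 and 0.052 m and z of tile3 in the frame of tray between 0.009 and 0.018 m and (angle between tile3's own z axis and vertical below 0.15 rad or angle between tile3's own z axis and vertical above 2.99 rad) and x of tray in the frame of dryer below -0.005 m), for 0.2 s.
3. the loaded tray is slid home under the hood, against the back of the tunnel (x of tile0 in the frame of tray between -0.09 and 0.09 m and y of tile0 in the frame of tray between -0.052 and 0.052 m and z of tile0 in the frame of tray between 0.009 and 0.018 m and (angle between tile0's own z axis and vertical below 0.15 rad or angle between tile0's own z axis and vertical above 2.99 rad) and x of tile1 in the frame of tray between -0.09 and 0.09 m and y of tile1 in the frame of tray between -0.052 and 0.052 m and z of tile1 in the frame of tray between 0.009 and 0.018 m and (angle between tile1's own z axis and vertical below 0.15 rad or angle between tile1's own z axis and vertical above 2.99 rad) and x of tile2 in the frame of tray between -0.09 and 0.09 m and y of tile2 in the frame of tray between -0.052 and 0.052 m and z of tile2 in the frame of tray between 0.009 and 0.018 m and (angle between tile2's own z axis and vertical below 0.15 rad or angle between tile2's own z axis and vertical above 2.99 rad) and x of tile3 in the frame of tray between -0.09 and 0.09 m and y of tile3 in the frame of tray between -0.052 and 0.052 m and z of tile3 in the frame of tray between 0.009 and 0.018 m and (angle between tile3's own z axis and vertical below 0.15 rad or angle between tile3's own z axis and vertical above 2.99 rad) and x of tray in the frame of dryer above 0.135 m and angle between the x axis of tray and the x axis of dryer, either way round below 0.08 rad and z of tray in the frame of dryer below 0.006 m), for 0.2 s.
4. the green button is pressed with the loaded tray home (all of step 3 and value of joint start above 0.0045 m), for 0.05 s.
At the end, for the whole second after the job is handed in: Every tile lies flat (within about 9 degrees) on the tray's deck in one layer, inside its rim; the tray is in the tunnel within 12 mm of the back stop, flat on the table, straight within 0.08 rad and at rest; the top drawer is shut within 10 mm; the start button is released (all of step 3 and value of joint chest_drawer0 below 0.01 m and value of joint start below 0.002 m and linear speed of tray below 0.02 m/s); the robot touches nothing.
It fails at once if the jar is knocked over or moved more than 30 mm (distance of jar from where it was at the start of the episode above 0.03 m or angle between jar's own z axis and vertical above 0.5 rad).
It fails at once if the cup is knocked over or moved more than 30 mm (distance of cup from where it was at the start of the episode above 0.03 m or angle between cup's own z axis and vertical above 0.5 rad).
It fails at once if the bowl is knocked over or moved more than 30 mm (distance of bowl from where it was at the start of the episode above 0.03 m or angle between bowl's own z axis and vertical above 0.5 rad).
Of tile0, tile1, tile2, tile3 only 2 to 4 are there at a start; the rules pass over those that are not, and their reading is None.
At some moment in a run one of tray may be knocked a few centimetres aside while the robot is not near it.
Once in a run the grip may slacken for a moment while it holds something.
It also fails if it takes over 210 s, if anything falls off the work surface, if the arm or the gripper's body presses on something with over 40 N, if the wrist force passes 120 N, or if a joint passes its speed limit or range.

## Working session

There is one attempt and no reset: what is moved stays moved. The work goes in short steps, Python scripts to look and compute and a shell command to move; the robot and the scene stay as the last step left them, time stands still between calls to the robot, and variables do not carry over. Pictures are saved under pics/ and viewed, about 12 in all and at most 16, crops included, and the job is handed in when it is done.

```bash
ls; mkdir -p pics; cat > h.py <<'E'
import numpy as np, cv2
from scipy.spatial.transform import Rotation as Ro
from rig import ctrl, eyes, models
def ray(p,uv):
    K=np.array([[p['fx'],0,p['cx']],[0,p['fy'],p['cy']],[0,0,1.]])
    n=cv2.undistortPoints(np.array([[uv]],float),K,np.array(p['distortion'],float))[0,0]
    R=np.array(p['R']);t=np.array(p['t'])
    return -R.T@t, R.T@np.array([n[0],n[1],1])
def atz(p,uv,z):
    c,d=ray(p,uv); return c+d*(z-c[2])/d[2]
def proj(p,X):
    K=np.array([[p['fx'],0,p['cx']],[0,p['fy'],p['cy']],[0,0,1.]])
    return cv2.projectPoints(np.array(X,float).reshape(-1,3),cv2.Rodrigues(np.array(p['R'],float))[0],np.array(p['t'],float),K,np.array(p['distortion'],float))[0][:,0]
def save(p,n): cv2.imwrite('pics/'+n,cv2.cvtColor(p['color'],cv2.COLOR_RGB2BGR))
def Rt(s=None):
    s=s or ctrl.sense(); return Ro.from_quat(np.array(s['ee_rot'])[[1,2,3,0]]).as_matrix()
def go(target,zdir=None):
    """dp (tool axes) to bring TCP to target (mm); roll to bring jaw axis to world yaw zdir"""
    s=ctrl.sense();R=Rt(s);dp=R.T@(np.array(target)-s['eef_pos'])
    out=dp.round(1)
    if zdir is not None:
        z=R[:,2];a=np.arctan2(z[1],z[0]);d=(zdir-a+np.pi/2)%np.pi-np.pi/2
        # roll about tool y (points down): positive roll turns world yaw negative
        print('roll',round(-d if R[2,1]<0 else d,3))
    print('dp',out,'pos',np.round(s['eef_pos'],1)); return out
E
cat > s1.py <<'E'
from h import *
s=ctrl.sense();print(s['time_s'],np.round(Rt(s),3).tolist(),s['grip_width'],s['force'])
z={'chest':0,'chest_drawer0_handle':122,'dryer':0,'dryer_entry':42,'tray':0,'tray_grip':40,'start_top':72,'jar':0,'cup':0,'bowl':0,'drawer_floor':90}
for c in ['top','scene']:
    p=eyes.capture(c);save(p,c+'1.png')
    print(c,'cam',np.round(-np.array(p['R']).T@p['t']))
    for k in z:
        print(k,[(round(d['confidence'],2),np.round(d['centre']).tolist(),np.round(atz(p,d['centre'],z[k])[:2],1).tolist()) for d in models.spot_point(p,k)[:2]])
E
python3 s1.py
```

```text
pics
0.0 [[-0.931, -0.0, 0.364], [-0.364, 0.001, -0.931], [-0.0, -1.0, -0.001]] 1.0007976793909348 [ 0.75605057 -0.04416351  0.43451186]
top cam [ 527.  -27. 1282.]
chest []
chest_drawer0_handle [(0.86, [403.0, 244.0], [554.0, -263.9])]
dryer []
dryer_entry []
tray [(0.8, [216.0, 242.0], [553.1, 243.2])]
tray_grip [(0.68, [206.0, 301.0], [390.1, 255.8])]
start_top [(0.54, [269.0, 198.0], [672.8, 89.6])]
jar [(0.86, [321.0, 169.0], [768.3, -50.3])]
cup [(0.8, [492.0, 287.0], [440.9, -547.4])]
bowl [(0.94, [124.0, 259.0], [498.1, 502.2]), (0.66, [271.0, 196.0], [685.3, 91.2])]
drawer_floor [(0.7, [404.0, 220.0], [619.4, -271.6])]
scene cam [1363.  872. 1240.]
chest [(0.91, [241.0, 237.0], [733.8, -274.2])]
chest_drawer0_handle [(0.81, [286.0, 187.0], [553.3, -259.3])]
dryer [(0.84, [362.0, 319.0], [668.1, 219.4])]
dryer_entry []
tray [(0.68, [395.0, 301.0], [551.3, 236.9])]
tray_grip [(0.93, [437.0, 268.0], [394.4, 252.5]), (0.55, [273.0, 283.0], [791.5, -19.9])]
start_top [(0.43, [329.0, 277.0], [675.0, 90.9])]
jar [(0.75, [273.0, 284.0], [776.9, -45.7]), (0.4, [272.0, 198.0], [539.4, -365.3])]
cup [(0.82, [264.0, 166.0], [450.7, -532.4])]
bowl [(0.76, [479.0, 349.0], [501.5, 502.9]), (0.66, [240.0, 235.0], [731.4, -284.5])]
drawer_floor [(0.89, [272.0, 200.0], [606.4, -268.0])]
```

View pics/top1.png

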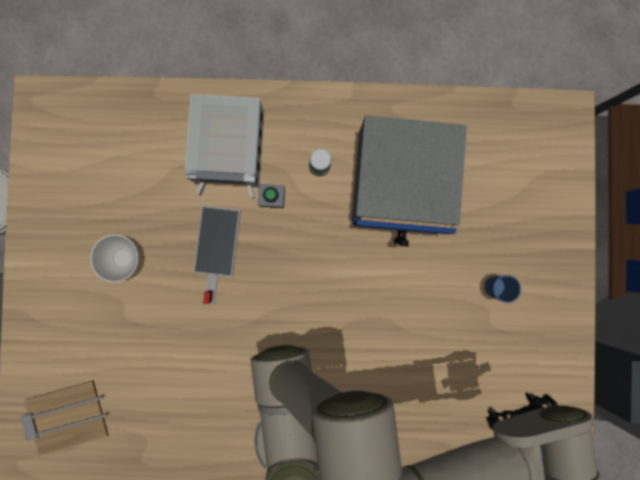

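View pics/scene1.png

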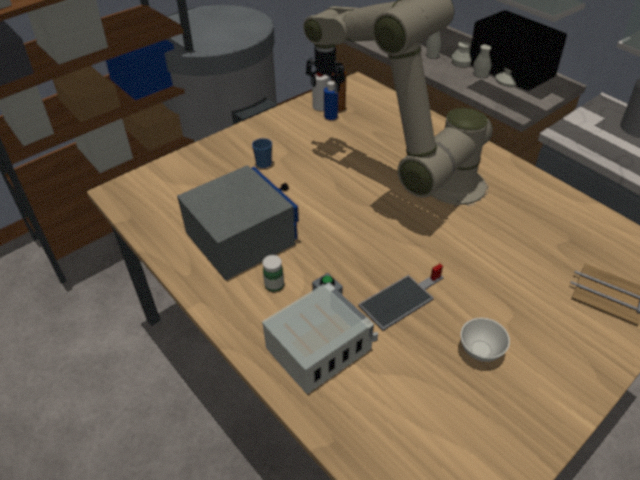

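The top view shows the knob at (403,240), tray centre (217,242) with its tab at (208,297), button (270,195) and jar (320,160); the scene view agrees. Next I measure yaw angles from corners.

```bash
cat > s2.py <<'E'
from h import *
p=eyes.capture('top')
im=cv2.cvtColor(p['color'],cv2.COLOR_RGB2BGR)
for n,(x0,y0,x1,y1) in {'chest':(340,105,475,250),'dry':(175,85,295,310)}.items():
    cv2.imwrite(f'pics/{n}.png',cv2.resize(im[y0:y1,x0:x1],None,fx=4 if n=='chest' else 2.6,fy=4 if n=='chest' else 2.6,interpolation=cv2.INTER_CUBIC))
print(ctrl.nose_length)
E
python3 s2.py; cd pics; python3 -c "
import cv2,numpy as np
a=cv2.imread('chest.png');b=cv2.imread('dry.png');h=max(a.shape[0],b.shape[0]);print(a.shape,b.shape)
f=lambda i:cv2.copyMakeBorder(i,0,h-i.shape[0],0,0,cv2.BORDER_CONSTANT)
c=np.hstack([f(a)[:,:480+60],f(b)[:,:260]]) if 0 else np.hstack([f(a),f(b)]);print(c.shape)
s=min(800/c.shape[1],600/c.shape[0]);cv2.imwrite('both.png',cv2.resize(c,None,fx=s,fy=s));print(s)"
```

```text
22.0
(580, 540, 3) (585, 312, 3)
(585, 852, 3)
0.9389671361502347
```

View pics/both.png

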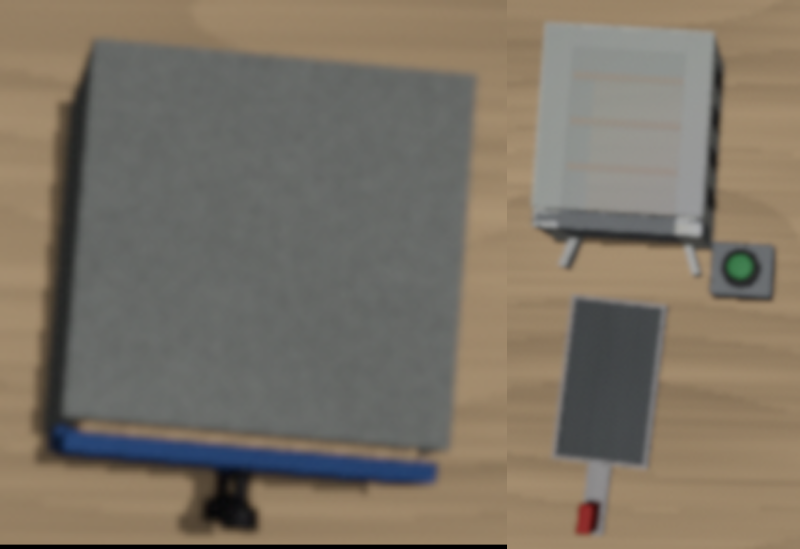

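```bash
cat > s3.py <<'E'
from h import *
p=eyes.capture('top')
C=lambda L,z,k:np.array([atz(p,np.array(q)/3.756+[340,105] if k else (np.array(q)-[507,0])/2.441+[175,85],z)[:2] for q in L])
def fit(name,W,M):
    # yaw/translation least squares: W world, M model
    Wc=W-W.mean(0);Mc=M-M.mean(0)
    a=np.arctan2((Mc[:,0]*Wc[:,1]-Mc[:,1]*Wc[:,0]).sum(),(Mc*Wc).sum())
    R=np.array([[np.cos(a),-np.sin(a)],[np.sin(a),np.cos(a)]]);t=W.mean(0)-R@M.mean(0)
    print(name,'org',t.round(1),'yaw',a.round(4),'res',np.abs(M@R.T+t-W).max().round(1));return R,t
R,t=fit('chest',C([(95,40),(475,75),(447,447),(62,417)],160,1),np.array([[135,130],[135,-130],[-120,130*-1],[-120,130]]))
print('knob shut',R@[-170,0]+t)
R,t=fit('dryer',C([(545,22),(716,33),(703,236),(535,217)],116,0),np.array([[265,91],[265,-91],[45,-91],[45,91]]))
print('button(20,-130)',R@[20,-130]+t,'seen',C([(741,266)],72,0),'home grip',R@[147-155,0]+t)
R,t=fit('tray',C([(574,298),(667,305),(647,467),(556,457)],11,0),np.array([[95,55],[95,-55],[-95,-55],[-95,55]]))
print('grip',R@[-155,0]+t)
E
python3 s3.py
```

```text
chest org [ 733.4 -275.4] yaw -0.0638 res 2.1
knob shut [ 563.70624219 -264.60264452]
dryer org [669.  214.4] yaw -0.042 res 6.8
button(20,-130) [683.53543474  83.64078081] seen [[682.93335951  84.07561758]] home grip [661.01874267 214.70182986]
tray org [554.1 235.6] yaw -0.0837 res 3.9
grip [399.62715398 248.58755717]
```

```bash
python3 -c "
from h import *
go([555,-263,225],1.507)"
```

```text
roll 0.437
dp [-421.1   28.3  -77.9] pos [ 191.2 -489.   253.3]
```

```bash
python3 -m crank '[{"dp":[-421,28,-78],"roll":0.437,"gripper":0},{"dp":[-421,28,-78],"roll":0.437,"gripper":0},{"dp":[-421,28,-78],"roll":0.437,"gripper":0},{"dp":[-421,28,-78],"roll":0.437,"gripper":0},{"dp":[-421,28,-78],"roll":0.437,"gripper":0},{"dp":[-421,28,-78],"roll":0.437,"gripper":0},{"dp":[-421,28,-78],"roll":0.437,"gripper":0},{"dp":[-421,28,-78],"roll":0.437,"gripper":0},{"dp":[-421,28,-78],"roll":0.437,"gripper":0},{"dp":[-421,28,-78],"roll":0.437,"gripper":0}]'; python3 -m crank '[{"dp":[0,0,0],"roll":0,"gripper":0},{"dp":[0,0,0],"roll":0,"gripper":0},{"dp":[0,0,0],"roll":0,"gripper":0}]'
cat > look.py <<'E'
import sys
from h import *
p=eyes.capture(sys.argv[1]);save(p,sys.argv[2])
s=ctrl.sense();print(s['time_s'],np.round(s['eef_pos'],1),'jaw',np.round(Rt(s)[:,2],3),'tx',np.round(Rt(s)[:,0],3),'grip',round(s['grip_width'],3))
for a in sys.argv[3:]:
    k,z=a.split(':')
    for d in models.spot_point(p,k)[:5]: print(k,round(d['confidence'],2),np.round(d['centre'],1).tolist(),np.round(atz(p,d['centre'],float(z))[:2],1).tolist())
E
python3 look.py wrist w1.png chest_drawer0_handle:122
```

```text
time_s: 2.13
eef_pos: [535.5, -274.5, 226.8]
ee_rot: [0.023, -0.023, -0.707, 0.707]
force: [-0.6, -1.0, -0.0]
grip_width: 0.997
time_s: 2.38
eef_pos: [533.5, -276.3, 226.8]
ee_rot: [0.023, -0.022, -0.707, 0.707]
force: [-0.6, 0.9, -0.7]
grip_width: 1.0
2.4333 [ 533.2 -276.8  227. ] jaw [-0.065 -0.998  0.   ] tx [-0.998  0.065  0.   ] grip 1.0
```

View pics/w1.png

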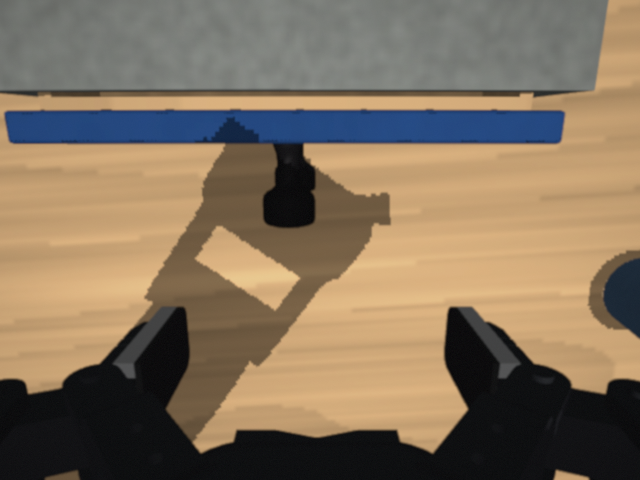

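```bash
python3 -c "
from h import *
p=eyes.capture('wrist')
c=np.array([733.4,-275.4]);a=-.0638;R=np.array([[np.cos(a),-np.sin(a)],[np.sin(a),np.cos(a)]])
for n,X in {'topknob':(-170,0,122),'botknob':(-170,0,50),'cL':(-120,130,160),'cR':(-120,-130,160)}.items():
  w=list(R@X[:2]+c)+[X[2]];print(n,proj(p,[w]).round(0))
for uv in [(289,208),(295,180)]:print(atz(p,uv,122).round(1))
for uv in [(-0+0,92),(596,90)]:print(atz(p,uv,160).round(1))
print('front top edge',atz(p,(5,112),150).round(1),atz(p,(564,112),150).round(1))
for l in ['chest_drawer0_handle','drawer_floor']:print(l,models.spot_point(p,l))
"
```

```text
topknob [[287. 194.]]
botknob [[294. 177.]]
cL [[-33.  90.]]
cR [[592.  88.]]
[ 556.  -264.9  122. ]
[ 570.7 -269.2  122. ]
[ 620.2 -151.8  160. ]
[ 604.6 -399.2  160. ]
front top edge [ 612.9 -144.9  150. ] [ 596.4 -392.1  150. ]
chest_drawer0_handle [{'centre': [289.9, 206.7], 'confidence': 0.62}]
drawer_floor [{'centre': [287.9, 100.1], 'confidence': 0.92}]
```

```bash
python3 -c "
from h import *
go([555,-265,125],1.507)"
```

```text
roll -0.002
dp [-20.9 102.2 -13.3] pos [ 533.2 -276.9  227.2]
```

```bash
python3 -m crank '[{"dp":[-21,0,-13],"roll":0,"gripper":0},{"dp":[-21,40,-13],"roll":0,"gripper":0},{"dp":[-21,80,-13],"roll":0,"gripper":0},{"dp":[-21,102,-13],"roll":0,"gripper":0},{"dp":[-21,102,-13],"roll":0,"gripper":0},{"dp":[-21,102,-13],"roll":0,"gripper":0},{"dp":[-21,102,-13],"roll":0,"gripper":255},{"dp":[-21,102,-13],"roll":0,"gripper":255},{"dp":[-21,102,-13],"roll":0,"gripper":255},{"dp":[-21,102,-13],"roll":0,"gripper":255}]' 50; python3 -m crank '[{"dp":[0,0,0],"roll":0,"gripper":255},{"dp":[0,0,0],"roll":0,"gripper":255},{"dp":[0,0,0],"roll":0,"gripper":255},{"dp":[0,0,0],"roll":0,"gripper":255}]'; python3 look.py wrist w2.png
```

```text
time_s: 3.47
eef_pos: [556.0, -264.7, 126.2]
ee_rot: [0.022, -0.023, -0.706, 0.707]
force: [-0.6, -0.4, 0.2]
grip_width: 0.457
time_s: 3.8
eef_pos: [556.2, -263.1, 126.2]
ee_rot: [-0.022, 0.023, 0.707, -0.706]
force: [-0.7, 7.4, 8.1]
grip_width: 0.303
3.85 [ 556.2 -263.1  126.2] jaw [-0.064 -0.998 -0.002] tx [-0.998  0.064 -0.001] grip 0.302
```

```bash
python3 -m crank '[{"dp":[15,0,0],"roll":0,"gripper":255},{"dp":[35,0,0],"roll":0,"gripper":255},{"dp":[55,0,0],"roll":0,"gripper":255},{"dp":[75,0,0],"roll":0,"gripper":255},{"dp":[95,0,0],"roll":0,"gripper":255},{"dp":[115,0,0],"roll":0,"gripper":255},{"dp":[135,0,0],"roll":0,"gripper":255},{"dp":[155,0,0],"roll":0,"gripper":255},{"dp":[170,0,0],"roll":0,"gripper":255},{"dp":[177,0,0],"roll":0,"gripper":255}]'; python3 -m crank '[{"dp":[0,0,0],"roll":0,"gripper":255},{"dp":[0,0,0],"roll":0,"gripper":255},{"dp":[0,0,0],"roll":0,"gripper":0},{"dp":[0,0,0],"roll":0,"gripper":0},{"dp":[0,0,0],"roll":0,"gripper":0},{"dp":[0,0,0],"roll":0,"gripper":0},{"dp":[0,-40,0],"roll":0,"gripper":0},{"dp":[0,-80,0],"roll":0,"gripper":0},{"dp":[0,-120,0],"roll":0,"gripper":0},{"dp":[0,-150,0],"roll":0,"gripper":0}]'; python3 -m crank '[{"dp":[-40,0,0],"roll":0,"gripper":0},{"dp":[-80,0,0],"roll":0,"gripper":0},{"dp":[-80,0,0],"roll":0,"gripper":0},{"dp":[-80,0,0],"roll":0,"gripper":0},{"dp":[-80,0,0],"roll":0,"gripper":0}]';python3 look.py wrist w3.png tile0:97 chest_drawer0_handle:122 drawer_floor:90
```

```text
time_s: 4.68
eef_pos: [378.2, -251.7, 126.1]
ee_rot: [-0.023, 0.023, 0.708, -0.706]
force: [2.9, 11.4, 12.5]
grip_width: 0.304
time_s: 5.52
eef_pos: [379.2, -253.3, 278.2]
ee_rot: [0.022, -0.023, -0.706, 0.708]
force: [0.2, -0.2, 0.6]
grip_width: 1.001
time_s: 5.93
eef_pos: [458.5, -258.1, 274.5]
ee_rot: [-0.023, 0.022, 0.707, -0.707]
force: [-0.6, 0.3, 0.2]
grip_width: 1.002
5.9833 [ 458.2 -258.2  274.9] jaw [-0.064 -0.998 -0.   ] tx [-0.998  0.064  0.001] grip 0.999
tile0 0.62 [231.4, 196.7] [478.2, -200.8]
tile0 0.57 [387.2, 196.6] [471.2, -309.6]
chest_drawer0_handle 0.88 [315.7, 336.1] [380.1, -253.5]
drawer_floor 0.82 [314.5, 248.2] [434.9, -256.2]
```

View pics/w3.png

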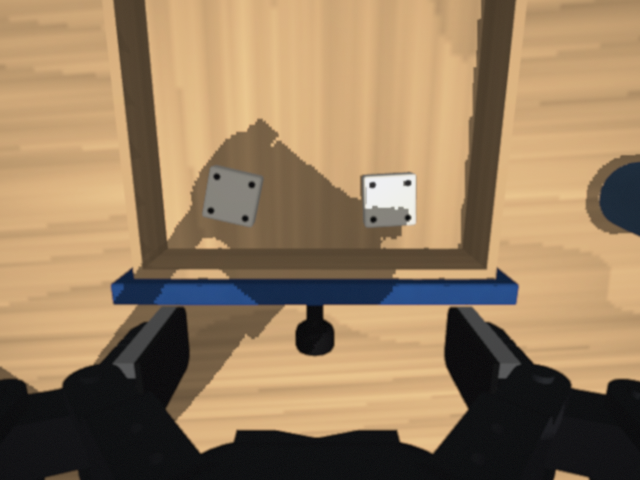

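Two tiles show in the front half, at (233,196) and (388,199). The rear is cut off, so I look further back.

```bash
python3 -m crank '[{"dp":[-40,0,0],"roll":0,"gripper":0},{"dp":[-80,0,0],"roll":0,"gripper":0},{"dp":[-90,0,0],"roll":0,"gripper":0},{"dp":[-90,0,0],"roll":0,"gripper":0},{"dp":[-90,0,0],"roll":0,"gripper":0}]';python3 look.py wrist w4.png tile0:97 drawer_floor:90
```

```text
time_s: 6.55
eef_pos: [548.3, -264.0, 274.7]
ee_rot: [-0.023, 0.022, 0.707, -0.707]
force: [-0.4, -1.1, 0.1]
grip_width: 1.003
6.6 [ 547.9 -264.1  275.1] jaw [-0.065 -0.998  0.   ] tx [-0.998  0.065  0.   ] grip 1.001
tile0 0.7 [235.8, 313.3] [479.5, -199.7]
tile0 0.58 [380.1, 314.6] [471.4, -308.4]
drawer_floor 0.6 [315.5, 353.4] [437.8, -257.3]
```

View pics/w4.png

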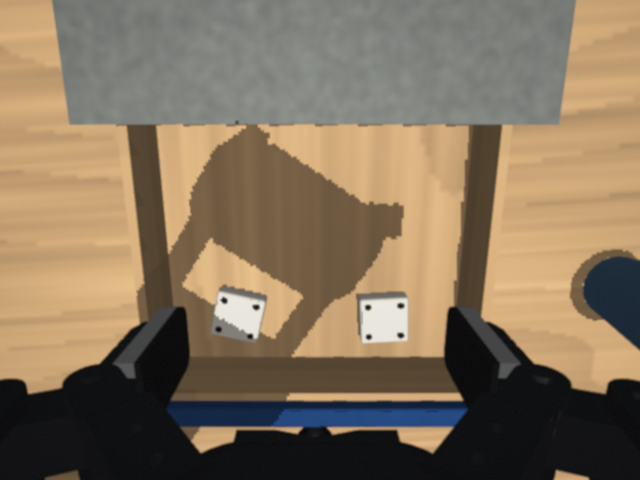

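```bash
python3 -c "
from h import *
p=eyes.capture('wrist');print(p['fy'],ray(p,(320,240))[0],(ray(p,(320,240))[1]).round(2))
c=np.array([733.4,-275.4]);a=-.0638;R=np.array([[np.cos(a),-np.sin(a)],[np.sin(a),np.cos(a)]])
for uv in [(200,126),(320,126),(440,126),(320,0)]:
  print(uv,(R.T@(atz(p,uv,104)[:2]-c)).round(0),(R.T@(atz(p,uv,160)[:2]-c)).round(0))
I=p['color'].astype(int);m=((I.min(2)>170)&(np.ptp(I,axis=2)<25)).astype(np.uint8)
# tile corners: top face z=104
im=p['color']
g=cv2.cvtColor(im,cv2.COLOR_RGB2HSV)
m=((g[...,1]<45)&(g[...,2]>75)).astype(np.uint8);m[:270]=0;m[355:]=0;m[:,:195]=0;m[:,430:]=0
m=cv2.morphologyEx(m,cv2.MORPH_CLOSE,np.ones((9,9)))
for k in cv2.findContours(m,cv2.RETR_EXTERNAL,cv2.CHAIN_APPROX_NONE)[0]:
  if cv2.contourArea(k)<400: continue
  W=np.array([atz(p,q[0],104)[:2] for q in k],np.float32);r=cv2.minAreaRect(W);print(cv2.contourArea(k),r,np.array(R.T@(np.array(r[0])-c)).round(1))
"
```

```text
429.50290107674584 [ 613.4616937  -268.95435137  395.86918383] [-0.26  0.01 -0.96]
(200, 126) [-122.   75.] [-121.   60.]
(320, 126) [-122.   -4.] [-122.   -4.]
(440, 126) [-122.  -83.] [-122.  -67.]
(320, 0) [-47.  -4.] [-61.  -4.]
2245.0 ((471.9776306152344, -309.6581115722656), (35.99383544921875, 39.07059860229492), 89.61315155029297) [-258.7  -50.9]
2210.5 ((481.49810791015625, -202.74554443359375), (35.605770111083984, 39.19316101074219), 73.33619689941406) [-256.    56.4]
```

```bash
python3 -c "
from h import *
print(np.round(ctrl.sense()['joints'],2))
p=eyes.capture('top');save(p,'t2.png')
for k,z in [('tray',0),('tray_grip',40)]:print(k,[(d['confidence'],atz(p,d['centre'],z).round()) for d in models.spot_point(p,k)])
"
```

```text
[-0.64  0.49  1.19 -0.    1.47  0.99]
tray [(0.65, array([555., 236.,   0.]))]
tray_grip [(0.77, array([393., 252.,  40.]))]
```

```bash
python3 -m crank '[{"dp":[30,0,15],"roll":-0.12,"gripper":0},{"dp":[60,0,30],"roll":-0.24,"gripper":0},{"dp":[80,0,45],"roll":-0.36,"gripper":0},{"dp":[95,0,60],"roll":-0.48,"gripper":0},{"dp":[95,0,60],"roll":-0.6,"gripper":0},{"dp":[95,0,60],"roll":-0.72,"gripper":0},{"dp":[95,0,60],"roll":-0.84,"gripper":0},{"dp":[95,0,60],"roll":-0.96,"gripper":0},{"dp":[95,0,60],"roll":-1.08,"gripper":0},{"dp":[95,0,60],"roll":-1.2,"gripper":0}]'; python3 -m crank '[{"dp":[0,0,0],"roll":-0.12,"gripper":0},{"dp":[0,0,0],"roll":-0.24,"gripper":0},{"dp":[0,0,0],"roll":-0.37,"gripper":0},{"dp":[0,0,0],"roll":-0.37,"gripper":0},{"dp":[0,0,0],"roll":-0.37,"gripper":0}]'; python3 look.py wrist w5.png tile0:97
```

```text
time_s: 7.73
eef_pos: [449.8, -317.8, 275.1]
ee_rot: [-0.382, 0.382, -0.595, 0.595]
force: [-0.3, 0.1, -1.0]
grip_width: 1.0
time_s: 8.15
eef_pos: [449.9, -317.7, 275.1]
ee_rot: [-0.483, 0.483, -0.517, 0.517]
force: [-0.0, -0.6, -0.1]
grip_width: 1.0
8.2 [ 449.9 -317.8  275. ] jaw [ 0.998 -0.069  0.   ] tx [-0.069 -0.998  0.   ] grip 0.999
tile0 0.75 [345.4, 205.4] [469.8, -309.2]
tile0 0.55 [346.9, 37.4] [476.3, -200.5]
```

View pics/w5.png

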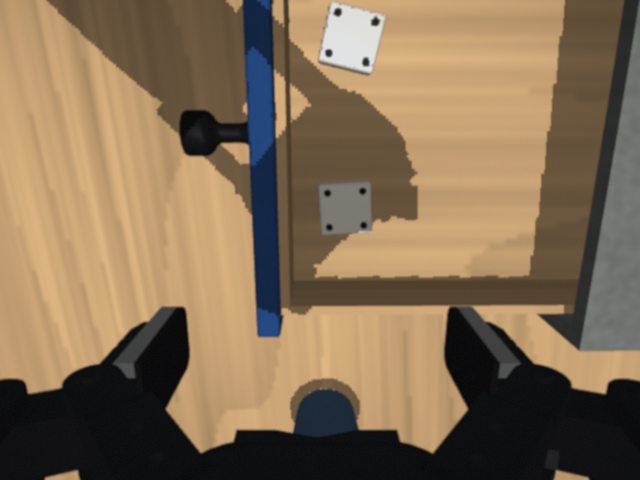

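```bash
python3 -c "
from h import *
p=eyes.capture('wrist')
for H in ([(338,12),(376,21),(366,62),(329,53)],[(327,193),(362,191),(363,226),(329,227)]):
  W=np.array([atz(p,q,104)[:2] for q in H]);e=[W[1]-W[0],W[2]-W[3],W[0]-W[3],W[1]-W[2]]
  print(W.mean(0).round(1),[round(np.degrees(np.arctan2(v[1],v[0])),1) for v in e],[round(np.hypot(*v),1) for v in e])
q=atz(p,(600,150),104)[:2];a=-.0638;R=np.array([[np.cos(a),-np.sin(a)],[np.sin(a),np.cos(a)]]);print('vis limit',R.T@(q-[733.4,-275.4]))
go([471,-309.3,180],1.564)
"
```

```text
[ 479.2 -201.8] [np.float64(-16.0), np.float64(-16.6), np.float64(73.2), np.float64(73.0)] [np.float64(24.1), np.float64(24.0), np.float64(24.1), np.float64(24.3)]
[ 469.2 -310.7] [np.float64(-0.6), np.float64(-2.2), np.float64(89.8), np.float64(89.3)] [np.float64(23.9), np.float64(23.7), np.float64(23.9), np.float64(24.6)]
vis limit [-91.55923367 -12.27275322]
roll 1.51
dp [-9.9 95.  20.4] pos [ 450.  -317.7  275. ]
```

```bash
python3 -m crank '[{"dp":[-5,30,10],"roll":0.12,"gripper":0},{"dp":[-9,60,20],"roll":0.24,"gripper":0},{"dp":[-9,85,20],"roll":0.36,"gripper":0},{"dp":[-9,85,20],"roll":0.48,"gripper":0},{"dp":[-9,85,20],"roll":0.6,"gripper":0},{"dp":[-9,85,20],"roll":0.72,"gripper":0},{"dp":[-9,85,20],"roll":0.84,"gripper":0},{"dp":[-9,85,20],"roll":0.96,"gripper":0},{"dp":[-9,85,20],"roll":1.08,"gripper":0},{"dp":[-9,85,20],"roll":1.2,"gripper":0}]'; python3 -m crank '[{"dp":[0,0,0],"roll":0.12,"gripper":0},{"dp":[0,0,0],"roll":0.24,"gripper":0},{"dp":[0,0,0],"roll":0.305,"gripper":0},{"dp":[0,0,0],"roll":0.305,"gripper":0},{"dp":[0,0,0],"roll":0.305,"gripper":0}]'; python3 look.py wrist w6.png tile0:97; python3 -c "
from h import *
go([470.5,-310,113],1.559)"
```

```text
time_s: 9.13
eef_pos: [470.6, -310.1, 189.9]
ee_rot: [-0.105, 0.105, -0.699, 0.699]
force: [-0.2, -0.1, 0.3]
grip_width: 0.997
time_s: 9.55
eef_pos: [470.6, -310.1, 189.9]
ee_rot: [0.001, -0.001, 0.707, -0.707]
force: [-0.6, -0.3, 0.6]
grip_width: 1.0
9.6 [ 470.6 -310.1  189.9] jaw [ 0.002 -1.     0.   ] tx [-1.    -0.002 -0.   ] grip 1.003
tile0 0.85 [103.1, 237.0] [479.8, -201.1]
tile0 0.57 [315.4, 257.0] [469.1, -310.4]
roll 0.014
dp [ 0.1 76.9 -0.1] pos [ 470.6 -310.1  189.9]
```

```bash
python3 -m crank '[{"dp":[1,35,0],"roll":0.014,"gripper":0},{"dp":[1,60,0],"roll":0.014,"gripper":0},{"dp":[1,72,0],"roll":0.014,"gripper":0},{"dp":[1,76.5,0],"roll":0.014,"gripper":0},{"dp":[1,76.5,0],"roll":0.014,"gripper":0},{"dp":[1,76.5,0],"roll":0.014,"gripper":255},{"dp":[1,76.5,0],"roll":0.014,"gripper":255},{"dp":[1,76.5,0],"roll":0.014,"gripper":255},{"dp":[1,76.5,0],"roll":0.014,"gripper":255},{"dp":[1,76.5,0],"roll":0.014,"gripper":255}]' 40; python3 -m crank '[{"dp":[0,0,0],"roll":0,"gripper":255},{"dp":[0,0,0],"roll":0,"gripper":255},{"dp":[0,0,0],"roll":0,"gripper":255},{"dp":[0,-20,0],"roll":0,"gripper":255},{"dp":[0,-60,0],"roll":0,"gripper":255},{"dp":[0,-100,0],"roll":0,"gripper":255},{"dp":[0,-120,0],"roll":0,"gripper":255},{"dp":[0,-120,0],"roll":0,"gripper":255}]';python3 - <<'E'
from h import *
p=eyes.capture('top');save(p,'t3.png')
cv2.imwrite('pics/t3c.png',cv2.resize(cv2.cvtColor(p['color'],cv2.COLOR_RGB2BGR)[180:310,170:300],None,fx=4.5,fy=4.5,interpolation=cv2.INTER_CUBIC))
for k,z in [('tray',0),('tray_grip',40)]:print(k,[(d['confidence'],atz(p,d['centre'],z).round()) for d in models.spot_point(p,k)])
p=eyes.capture('wrist');save(p,'w7.png')
E
```

```text
time_s: 10.48
eef_pos: [469.9, -310.4, 114.4]
ee_rot: [0.004, -0.005, -0.707, 0.708]
force: [-0.0, -0.6, 4.0]
grip_width: 0.411
time_s: 11.15
eef_pos: [470.7, -311.1, 238.6]
ee_rot: [0.002, -0.007, -0.705, 0.709]
force: [-0.2, 0.4, 0.2]
grip_width: 0.41
tray [(0.32, array([ 478., -208.,    0.]))]
tray_grip [(0.67, array([392., 261.,  40.]))]
```

View pics/w7.png

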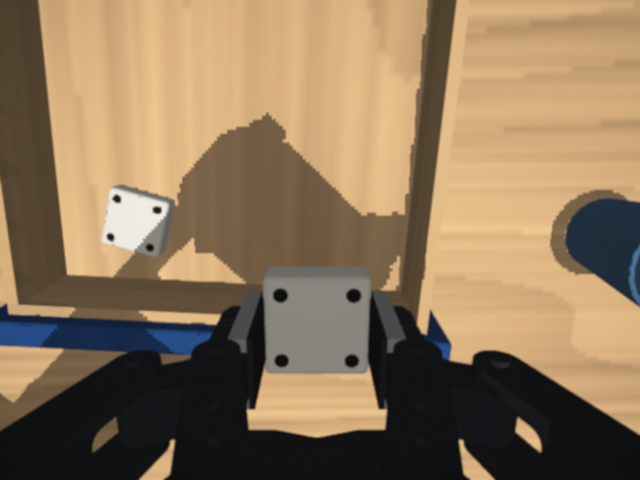

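Tile A is held level at (318,320), and tile B is untouched at (138,220). I carry A over to the tray and look there.

```bash
python3 -c "
from h import *
go([470,235,240],1.487);print(ctrl.sense()['joints'])"
```

```text
roll 0.071
dp [   6.4   -7.1 -544.7] pos [ 469.2 -309.7  231.9]
[-7.91841882e-01  4.12391113e-01  1.41397427e+00 -4.73063343e-05
  1.31796498e+00  7.92196371e-01]
```

```bash
python3 -m crank '[{"dp":[6,-7,-35],"roll":0.07,"gripper":255},{"dp":[6,-7,-75],"roll":0.07,"gripper":255},{"dp":[6,-7,-115],"roll":0.07,"gripper":255},{"dp":[6,-7,-155],"roll":0.07,"gripper":255},{"dp":[6,-7,-195],"roll":0.07,"gripper":255},{"dp":[6,-7,-235],"roll":0.07,"gripper":255},{"dp":[6,-7,-275],"roll":0.07,"gripper":255},{"dp":[6,-7,-315],"roll":0.07,"gripper":255},{"dp":[6,-7,-355],"roll":0.07,"gripper":255},{"dp":[6,-7,-395],"roll":0.07,"gripper":255}]'; python3 -m crank '[{"dp":[0,0,-40],"roll":0,"gripper":255},{"dp":[0,0,-80],"roll":0,"gripper":255},{"dp":[0,0,-120],"roll":0,"gripper":255},{"dp":[0,0,-150],"roll":0,"gripper":255},{"dp":[0,0,-150],"roll":0,"gripper":255},{"dp":[0,0,-150],"roll":0,"gripper":255},{"dp":[0,0,-150],"roll":0,"gripper":255}]';python3 look.py wrist w8.png tray:0 tray_grip:40 dryer:0 start_top:72
```

```text
time_s: 12.18
eef_pos: [467.9, 86.9, 239.2]
ee_rot: [-0.03, 0.029, 0.707, -0.706]
force: [-0.2, 0.3, -1.0]
grip_width: 0.408
time_s: 12.77
eef_pos: [480.9, 233.9, 239.3]
ee_rot: [0.03, -0.029, -0.706, 0.707]
force: [-0.5, 0.2, 0.3]
grip_width: 0.407
12.8167 [481.1 233.5 239.7] jaw [-0.084 -0.996  0.001] tx [-0.996  0.084  0.001] grip 0.407
tray 0.6 [296.7, 113.5] [554.7, 242.2]
```

View pics/w8.png

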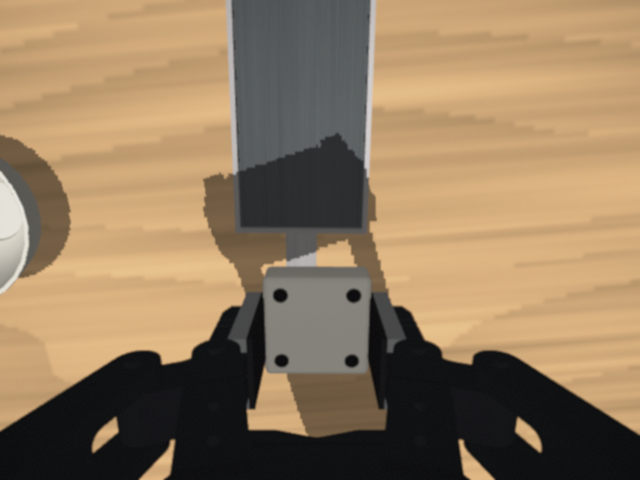

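```bash
cat > tray.py <<'E'
from h import *
import sys
def rep(p,RL,RR,FL,FR):
    L=[atz(p,q,11)[:2] for q in (RL,RR,FL,FR)]
    m0=(L[0]+L[1])/2;m1=(L[2]+L[3])/2;d=m1-m0;y=np.arctan2(d[1],d[0]);u=d/np.hypot(*d)
    print('rear',[l.round(1) for l in L],'width',np.hypot(*(L[0]-L[1])).round(1),'yaw',y.round(4),'org',(m0+95*u).round(1))
    return m0+95*u,y
E
python3 -c "
from tray import *
p=eyes.capture('wrist')
o,y=rep(p,(235,232),(368,233),(229,5),(375,5))
u=np.array([np.cos(y),np.sin(y)])
t=o+25*u; print(t)
go([t[0],t[1],80],y+np.pi/2)
go([t[0],t[1],80-50],y+np.pi/2)
"
```

```text
rear [array([464.8, 302.4]), array([454.4, 191.1]), array([636.2, 283.8]), array([627.1, 176.7])] width 111.7 yaw -0.0956 org [554.1 237.7]
[579.02544291 235.31819358]
roll 0.011
dp [-97.2 160.5  -9.8] pos [481.4 233.8 240.5]
roll 0.011
dp [-97.2 210.5  -9.8] pos [481.4 233.8 240.5]
```

```bash
python3 -m crank '[{"dp":[-40,40,-10],"roll":0.011,"gripper":255},{"dp":[-80,80,-10],"roll":0.011,"gripper":255},{"dp":[-97,120,-10],"roll":0.011,"gripper":255},{"dp":[-97,155,-10],"roll":0.011,"gripper":255},{"dp":[-97,180,-10],"roll":0.011,"gripper":255},{"dp":[-97,195,-10],"roll":0.011,"gripper":255},{"dp":[-97,203,-10],"roll":0.011,"gripper":255},{"dp":[-97,207,-10],"roll":0.011,"gripper":255},{"dp":[-97,209,-10],"roll":0.011,"gripper":255},{"dp":[-97,209,-10],"roll":0.011,"gripper":255}]'; python3 -c "
from h import *
p=eyes.capture('wrist');save(p,'w9.png');s=ctrl.sense();print(s['eef_pos'],s['force'],s['grip_width'])"
```

```text
time_s: 13.9
eef_pos: [579.4, 236.5, 33.0]
ee_rot: [-0.032, 0.034, 0.707, -0.706]
force: [0.1, -0.1, -0.9]
grip_width: 0.417
[579.49341005 236.55653672  33.19079044] [ 0.2220717  -0.09626065  0.09991225] 0.4129767432057197
```

View pics/w9.png

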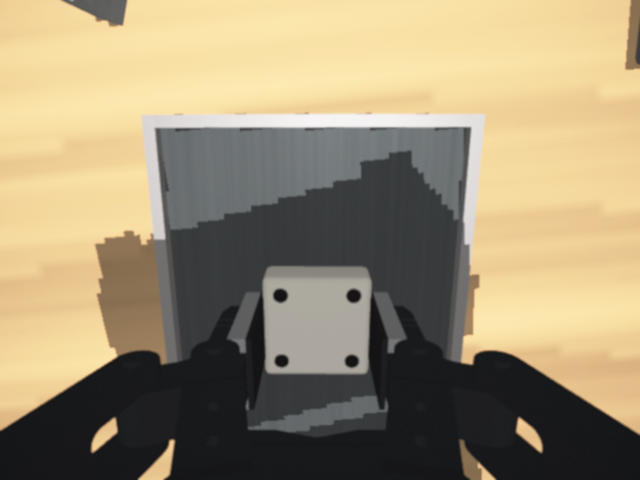

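The tile is centred between the rims, a few mm above the deck, so I lower and release it.

```bash
python3 -m crank '[{"dp":[0,1.5,0],"roll":0,"gripper":255},{"dp":[0,2.5,0],"roll":0,"gripper":255},{"dp":[0,2.5,0],"roll":0,"gripper":255},{"dp":[0,2.5,0],"roll":0,"gripper":110},{"dp":[0,2.5,0],"roll":0,"gripper":110},{"dp":[0,2.5,0],"roll":0,"gripper":110},{"dp":[0,-10,0],"roll":0,"gripper":110},{"dp":[0,-40,0],"roll":0,"gripper":110},{"dp":[0,-80,0],"roll":0,"gripper":0},{"dp":[0,-120,0],"roll":0,"gripper":0}]'; python3 -m crank '[{"dp":[0,-40,0],"roll":0,"gripper":0},{"dp":[0,-80,0],"roll":0,"gripper":0},{"dp":[0,-80,0],"roll":0,"gripper":0},{"dp":[0,-80,0],"roll":0,"gripper":0}]'
python3 -c "
from h import *
p=eyes.capture('wrist');save(p,'w10.png');print([(d['confidence'],atz(p,d['centre'],13).round()) for d in models.spot_point(p,'tile0')])
go([479.5,-201.7,240],1.276)"
```

```text
time_s: 14.78
eef_pos: [578.2, 236.2, 153.4]
ee_rot: [0.034, -0.033, -0.706, 0.706]
force: [0.5, -0.2, -0.3]
grip_width: 0.834
time_s: 15.12
eef_pos: [579.3, 236.5, 234.7]
ee_rot: [-0.031, 0.035, 0.707, -0.706]
force: [-0.0, -0.8, -0.7]
grip_width: 0.999
[(0.92, array([579., 236.,  13.]))]
roll 0.201
dp [ 57.2  -8.9 445.3] pos [578.3 236.3 230.9]
```

```bash
python3 -m crank '[{"dp":[5,0,40],"roll":0.1,"gripper":0},{"dp":[10,0,80],"roll":0.2,"gripper":0},{"dp":[15,0,120],"roll":0.201,"gripper":0},{"dp":[21,0,160],"roll":0.201,"gripper":0},{"dp":[26,0,200],"roll":0.201,"gripper":0},{"dp":[31,0,240],"roll":0.201,"gripper":0},{"dp":[36,0,280],"roll":0.201,"gripper":0},{"dp":[42,0,320],"roll":0.201,"gripper":0},{"dp":[47,0,360],"roll":0.201,"gripper":0},{"dp":[52,0,400],"roll":0.201,"gripper":0}]'; python3 -m crank '[{"dp":[5,0,45],"roll":0,"gripper":0},{"dp":[5,20,45],"roll":0,"gripper":0},{"dp":[5,40,45],"roll":0,"gripper":0},{"dp":[5,40,45],"roll":0,"gripper":0},{"dp":[5,40,45],"roll":0,"gripper":0}]'; python3 look.py wrist w11.png tile0:97 drawer_floor:90; python3 -c "
from h import *
go([479.5,-201.5,113],1.276)"
```

```text
time_s: 16.05
eef_pos: [488.0, -158.5, 230.2]
ee_rot: [-0.105, 0.103, 0.7, -0.699]
force: [1.3, 0.7, -0.4]
grip_width: 1.003
time_s: 16.47
eef_pos: [470.9, -198.1, 190.4]
ee_rot: [-0.105, 0.103, 0.7, -0.699]
force: [1.3, 0.4, -0.0]
grip_width: 0.999
16.5167 [ 471.5 -198.3  191.5] jaw [-0.29  -0.957 -0.   ] tx [-0.957  0.29   0.001] grip 1.0
tile0 0.98 [315.7, 237.5] [479.3, -201.4]
drawer_floor 0.79 [434.8, 278.4] [436.4, -256.4]
roll 0.0
dp [-8.1 79.3  0.8] pos [ 471.9 -198.3  192.3]
```

```bash
python3 -m crank '[{"dp":[-8,0,1],"roll":0,"gripper":80},{"dp":[-8,0,1],"roll":0,"gripper":80},{"dp":[-8,35,1],"roll":0,"gripper":80},{"dp":[-8,60,1],"roll":0,"gripper":80},{"dp":[-8,72,1],"roll":0,"gripper":80},{"dp":[-8,78,1],"roll":0,"gripper":80},{"dp":[-8,79,1],"roll":0,"gripper":80},{"dp":[-8,79,1],"roll":0,"gripper":255},{"dp":[-8,79,1],"roll":0,"gripper":255},{"dp":[-8,79,1],"roll":0,"gripper":255}]' 40; python3 -m crank '[{"dp":[0,0,0],"roll":0,"gripper":255},{"dp":[0,0,0],"roll":0,"gripper":255},{"dp":[0,0,0],"roll":0,"gripper":255},{"dp":[0,-20,0],"roll":0,"gripper":255},{"dp":[0,-60,0],"roll":0,"gripper":255},{"dp":[0,-100,0],"roll":0,"gripper":255},{"dp":[0,-125,0],"roll":0,"gripper":255},{"dp":[0,-125,0],"roll":0,"gripper":255}]';python3 -c "
from h import *
p=eyes.capture('wrist');save(p,'w12.png')
o=np.array([554.1,237.7]);y=-.0956;t=o-25*np.array([np.cos(y),np.sin(y)]);print(t);go([480,t[1]+3,240],y+np.pi/2)"
```

```text
time_s: 17.45
eef_pos: [479.5, -202.2, 113.7]
ee_rot: [0.103, -0.105, -0.699, 0.7]
force: [0.1, -0.4, 4.9]
grip_width: 0.408
time_s: 18.12
eef_pos: [480.3, -202.8, 243.2]
ee_rot: [0.101, -0.107, -0.698, 0.701]
force: [0.6, 0.1, 0.4]
grip_width: 0.41
[529.21415502 240.08636115]
roll -0.2
dp [ 129.1   -1.4 -426.3] pos [ 479.5 -202.3  240. ]
```

```bash
python3 -m crank '[{"dp":[12,0,-40],"roll":-0.1,"gripper":255},{"dp":[24,0,-80],"roll":-0.2,"gripper":255},{"dp":[36,0,-120],"roll":-0.2,"gripper":255},{"dp":[48,0,-160],"roll":-0.2,"gripper":255},{"dp":[60,0,-200],"roll":-0.2,"gripper":255},{"dp":[72,0,-240],"roll":-0.2,"gripper":255},{"dp":[84,0,-280],"roll":-0.2,"gripper":255},{"dp":[97,0,-320],"roll":-0.2,"gripper":255},{"dp":[109,0,-360],"roll":-0.2,"gripper":255},{"dp":[121,0,-400],"roll":-0.2,"gripper":255}]'; python3 -m crank '[{"dp":[8,0,-26],"roll":0,"gripper":255},{"dp":[8,0,-26],"roll":0,"gripper":255},{"dp":[8,0,-26],"roll":0,"gripper":255},{"dp":[8,0,-26],"roll":0,"gripper":255},{"dp":[8,0,-26],"roll":0,"gripper":255}]';python3 look.py wrist w13.png tray:0 tile0:13
```

```text
time_s: 19.0
eef_pos: [478.5, 216.8, 236.2]
ee_rot: [0.034, -0.033, -0.706, 0.707]
force: [0.7, -0.8, 0.4]
grip_width: 0.412
time_s: 19.42
eef_pos: [474.1, 240.4, 236.9]
ee_rot: [0.034, -0.034, -0.706, 0.706]
force: [0.0, -0.3, 0.4]
grip_width: 0.406
19.4667 [474.2 240.4 237.1] jaw [-0.097 -0.995  0.   ] tx [-0.995  0.097  0.001] grip 0.405
tray 0.98 [308.0, 106.6] [552.5, 238.2]
tile0 0.96 [307.4, 66.4] [580.8, 235.5]
tile0 0.6 [315.9, 316.5] [377.1, 248.9]
```

View pics/w13.png

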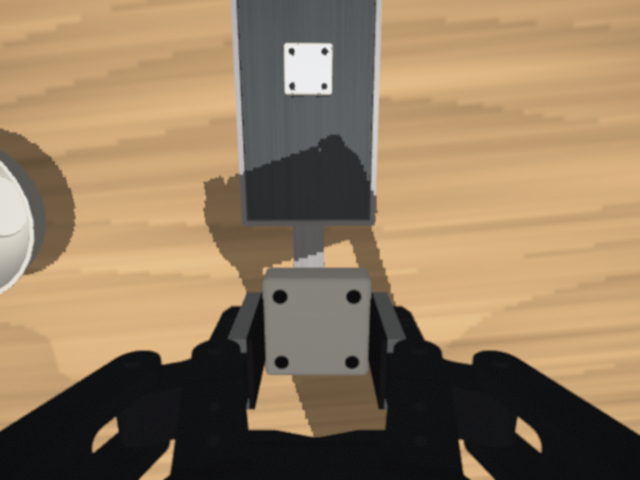

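Tile A lies flat and centred on the tray at (308,68), the tray has not moved, and B is held level.

```bash
python3 -c "
from h import *
go([528.5,239.8,30],np.pi/2-.0956)"
```

```text
roll -0.001
dp [-54.1 207.3  -4.5] pos [474.2 240.6 237.3]
```

```bash
python3 -m crank '[{"dp":[-30,40,-4],"roll":0,"gripper":255},{"dp":[-54,80,-4],"roll":0,"gripper":255},{"dp":[-54,120,-4],"roll":0,"gripper":255},{"dp":[-54,155,-4],"roll":0,"gripper":255},{"dp":[-54,180,-4],"roll":0,"gripper":255},{"dp":[-54,195,-4],"roll":0,"gripper":255},{"dp":[-54,202,-4],"roll":0,"gripper":255},{"dp":[-54,204,-4],"roll":0,"gripper":255},{"dp":[-54,206,-4],"roll":0,"gripper":255},{"dp":[-54,206,-4],"roll":0,"gripper":255}]';python3 -m crank '[{"dp":[0,0,0],"roll":0,"gripper":255},{"dp":[0,0.5,0],"roll":0,"gripper":110},{"dp":[0,0.5,0],"roll":0,"gripper":110},{"dp":[0,0.5,0],"roll":0,"gripper":110},{"dp":[0,-10,0],"roll":0,"gripper":110},{"dp":[0,-40,0],"roll":0,"gripper":110},{"dp":[0,-80,0],"roll":0,"gripper":0},{"dp":[0,-120,0],"roll":0,"gripper":0},{"dp":[20,-160,0],"roll":0,"gripper":0},{"dp":[40,-200,0],"roll":0,"gripper":0}]';python3 -m crank '[{"dp":[0,0,0],"roll":0,"gripper":0},{"dp":[0,0,0],"roll":0,"gripper":0},{"dp":[0,0,0],"roll":0,"gripper":0}]'; python3 look.py wrist w14.png tray:0 tile0:13;  python3 -c "
from h import *
go([379,-252.5,235],1.507)"
```

```text
time_s: 20.4
eef_pos: [528.7, 240.3, 32.5]
ee_rot: [-0.033, 0.034, 0.706, -0.706]
force: [0.6, -0.3, -0.8]
grip_width: 0.408
time_s: 21.23
eef_pos: [490.5, 243.6, 228.7]
ee_rot: [-0.033, 0.034, 0.706, -0.706]
force: [0.1, 0.3, 0.7]
grip_width: 1.0
time_s: 21.48
eef_pos: [490.8, 243.8, 226.0]
ee_rot: [0.034, -0.034, -0.706, 0.706]
force: [1.4, 0.4, -0.2]
grip_width: 0.999
21.5333 [490.8 243.6 225.2] jaw [-0.095 -0.995  0.001] tx [-0.995  0.095  0.002] grip 0.998
tray 0.74 [309.9, 127.1] [553.7, 241.6]
tile0 0.81 [313.9, 90.2] [579.7, 235.9]
tile0 0.69 [313.5, 157.9] [530.9, 240.9]
roll -0.032
dp [ 64.1  -9.7 504.5] pos [490.9 243.6 224.7]
```

View pics/w14.png

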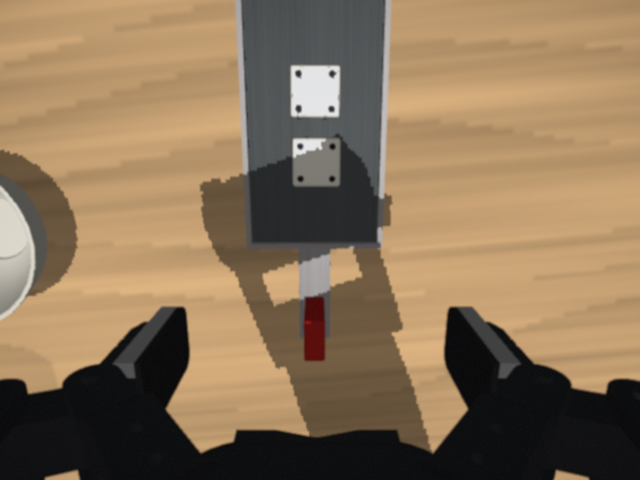

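Both tiles lie flat side by side at (315,91) and (316,162). Next is the drawer.

```bash
python3 -m crank '[{"dp":[5,-10,40],"roll":-0.03,"gripper":0},{"dp":[10,-10,80],"roll":-0.03,"gripper":0},{"dp":[15,-10,120],"roll":-0.03,"gripper":0},{"dp":[20,-10,160],"roll":-0.03,"gripper":0},{"dp":[25,-10,200],"roll":-0.03,"gripper":0},{"dp":[30,-10,240],"roll":-0.03,"gripper":0},{"dp":[35,-10,280],"roll":-0.03,"gripper":0},{"dp":[40,-10,320],"roll":-0.03,"gripper":0},{"dp":[45,-10,360],"roll":-0.03,"gripper":0},{"dp":[50,-10,400],"roll":-0.03,"gripper":0}]';python3 -m crank '[{"dp":[7,0,40],"roll":0,"gripper":0},{"dp":[14,0,80],"roll":0,"gripper":0},{"dp":[14,0,104],"roll":0,"gripper":0},{"dp":[14,0,104],"roll":0,"gripper":0},{"dp":[14,0,104],"roll":0,"gripper":0},{"dp":[14,0,104],"roll":0,"gripper":0},{"dp":[14,0,104],"roll":0,"gripper":0}]'; python3 look.py wrist w15.png chest_drawer0_handle:122;  python3 -c "
from h import *
go([379,-252.5,126],1.507)"
```

```text
time_s: 22.47
eef_pos: [402.2, -151.5, 235.3]
ee_rot: [-0.024, 0.023, 0.707, -0.706]
force: [0.9, -0.1, -0.1]
grip_width: 0.997
time_s: 23.05
eef_pos: [382.6, -251.5, 235.7]
ee_rot: [-0.023, 0.022, 0.707, -0.706]
force: [-0.2, 0.7, -1.1]
grip_width: 0.998
23.1 [ 382.7 -251.5  235.8] jaw [-0.064 -0.998 -0.   ] tx [-0.998  0.064  0.   ] grip 0.997
chest_drawer0_handle 0.56 [319.9, 243.9] [382.2, -254.4]
roll 0.0
dp [  3.6 109.9   1.2] pos [ 382.7 -251.6  235.9]
```

```bash
python3 -m crank '[{"dp":[2,40,2],"roll":0,"gripper":0},{"dp":[2,80,2],"roll":0,"gripper":0},{"dp":[2,105,2],"roll":0,"gripper":0},{"dp":[2,110,2],"roll":0,"gripper":0},{"dp":[2,110,2],"roll":0,"gripper":255},{"dp":[2,110,2],"roll":0,"gripper":255},{"dp":[2,110,2],"roll":0,"gripper":255},{"dp":[2,110,2],"roll":0,"gripper":255},{"dp":[2,110,2],"roll":0,"gripper":255},{"dp":[2,110,2],"roll":0,"gripper":255}]' 50;python3 -m crank '[{"dp":[0,0,0],"roll":0,"gripper":255},{"dp":[-18,0,0],"roll":0,"gripper":255},{"dp":[-40,0,0],"roll":0,"gripper":255},{"dp":[-62,0,0],"roll":0,"gripper":255},{"dp":[-84,0,0],"roll":0,"gripper":255},{"dp":[-106,0,0],"roll":0,"gripper":255},{"dp":[-128,0,0],"roll":0,"gripper":255},{"dp":[-148,0,0],"roll":0,"gripper":255},{"dp":[-163,0,0],"roll":0,"gripper":255},{"dp":[-172,0,0],"roll":0,"gripper":255}]';python3 -m crank '[{"dp":[-3,0,0],"roll":0,"gripper":255},{"dp":[-5,0,0],"roll":0,"gripper":255},{"dp":[-5,0,0],"roll":0,"gripper":255},{"dp":[-5,0,0],"roll":0,"gripper":255}]'
```

```text
time_s: 23.98
eef_pos: [380.7, -251.9, 127.4]
ee_rot: [-0.023, 0.023, 0.708, -0.705]
force: [1.2, 18.7, 18.6]
grip_width: 0.308
time_s: 24.82
eef_pos: [554.0, -263.1, 127.5]
ee_rot: [-0.022, 0.023, 0.708, -0.705]
force: [-0.6, 12.6, 10.6]
grip_width: 0.303
time_s: 25.15
eef_pos: [558.1, -263.3, 127.5]
ee_rot: [-0.022, 0.024, 0.708, -0.705]
force: [1.3, 13.7, 7.6]
grip_width: 0.306
```

```bash
python3 -m crank '[{"dp":[-2,0,0],"roll":0,"gripper":255},{"dp":[-4,0,0],"roll":0,"gripper":255},{"dp":[-4,0,0],"roll":0,"gripper":255},{"dp":[-4,0,0],"roll":0,"gripper":255}]';python3 -m crank '[{"dp":[-1,0,0],"roll":0,"gripper":255},{"dp":[-2,0,0],"roll":0,"gripper":255},{"dp":[-2,0,0],"roll":0,"gripper":255},{"dp":[-2,0,0],"roll":0,"gripper":255}]'
```

```text
time_s: 25.48
eef_pos: [561.9, -263.6, 127.5]
ee_rot: [-0.022, 0.023, 0.708, -0.705]
force: [2.3, 12.6, 6.8]
grip_width: 0.303
time_s: 25.82
eef_pos: [563.8, -263.7, 127.5]
ee_rot: [-0.022, 0.023, 0.708, -0.705]
force: [0.3, 14.0, 7.6]
grip_width: 0.307
```

Still no stop; I continue in small steps.

```bash
python3 -m crank '[{"dp":[-1,0,0],"roll":0,"gripper":255},{"dp":[-2,0,0],"roll":0,"gripper":255},{"dp":[-2,0,0],"roll":0,"gripper":255}]';python3 -m crank '[{"dp":[-1,0,0],"roll":0,"gripper":255},{"dp":[-2,0,0],"roll":0,"gripper":255},{"dp":[-2,0,0],"roll":0,"gripper":255}]'
```

```text
time_s: 26.07
eef_pos: [565.2, -263.8, 127.5]
ee_rot: [-0.023, 0.023, 0.708, -0.705]
force: [-3.2, 13.9, 10.1]
grip_width: 0.301
time_s: 26.32
eef_pos: [565.3, -263.8, 127.4]
ee_rot: [-0.025, 0.021, 0.709, -0.705]
force: [-15.6, 16.9, 16.2]
grip_width: 0.302
```

```bash
python3 -m crank '[{"dp":[1.5,0,0],"roll":0,"gripper":255},{"dp":[1.5,0,0],"roll":0,"gripper":0},{"dp":[1.5,0,0],"roll":0,"gripper":0},{"dp":[1.5,0,0],"roll":0,"gripper":0},{"dp":[1.5,0,0],"roll":0,"gripper":0},{"dp":[1.5,-40,0],"roll":0,"gripper":0},{"dp":[1.5,-80,0],"roll":0,"gripper":0},{"dp":[1.5,-110,0],"roll":0,"gripper":0},{"dp":[1.5,-110,0],"roll":0,"gripper":0}]';python3 look.py wrist w16.png chest_drawer0_handle:122 drawer_floor:90;python3 -c "
from h import *
p=eyes.capture('top')
for k,z in [('tray',0),('tray_grip',40),('tile0',13)]:print(k,[(d['confidence'],atz(p,d['centre'],z).round()) for d in models.spot_point(p,k)])
go([395,252,235],np.pi/2-.0956)"
```

```text
time_s: 27.07
eef_pos: [567.0, -267.7, 243.2]
ee_rot: [0.02, -0.027, -0.704, 0.709]
force: [0.6, -1.1, 0.4]
grip_width: 1.0
27.1167 [ 566.3 -267.2  239.5] jaw [-0.065 -0.998  0.004] tx [-0.998  0.065 -0.006] grip 0.999
chest_drawer0_handle 0.84 [309.2, 242.9] [566.7, -265.2]
tray [(0.73, array([551., 237.,   0.]))]
tray_grip [(0.62, array([397., 258.,  40.]))]
tile0 [(0.66, array([576., 235.,  13.])), (0.55, array([525., 241.,  13.])), (0.5, array([388., 256.,  13.]))]
roll 0.03
dp [ 203.6    0.6 -506.1] pos [ 565.2 -266.3  234.6]
```

```bash
python3 -m crank '[{"dp":[40,0,-40],"roll":0.03,"gripper":0},{"dp":[60,0,-80],"roll":0.03,"gripper":0},{"dp":[80,0,-120],"roll":0.03,"gripper":0},{"dp":[100,0,-160],"roll":0.03,"gripper":0},{"dp":[120,0,-200],"roll":0.03,"gripper":0},{"dp":[140,0,-240],"roll":0.03,"gripper":0},{"dp":[160,0,-280],"roll":0.03,"gripper":0},{"dp":[180,0,-320],"roll":0.03,"gripper":0},{"dp":[190,0,-360],"roll":0.03,"gripper":0},{"dp":[200,0,-400],"roll":0.03,"gripper":0}]';python3 -m crank '[{"dp":[3,0,-40],"roll":0,"gripper":0},{"dp":[4,0,-80],"roll":0,"gripper":0},{"dp":[4,0,-106],"roll":0,"gripper":0},{"dp":[4,0,-106],"roll":0,"gripper":0},{"dp":[4,0,-106],"roll":0,"gripper":0},{"dp":[4,0,-106],"roll":0,"gripper":0},{"dp":[4,0,-106],"roll":0,"gripper":0}]'; python3 look.py wrist w17.png tray_grip:40 tray:0 tile0:13
```

```text
time_s: 28.25
eef_pos: [398.2, 113.9, 235.7]
ee_rot: [0.034, -0.034, -0.706, 0.706]
force: [0.9, 0.0, 0.3]
grip_width: 1.004
time_s: 28.83
eef_pos: [405.7, 217.3, 235.8]
ee_rot: [0.034, -0.034, -0.706, 0.706]
force: [-0.1, -0.8, 0.3]
grip_width: 1.002
28.8833 [405.8 217.3 235.9] jaw [-0.097 -0.995  0.   ] tx [-0.995  0.097  0.   ] grip 1.002
tray_grip 0.56 [268.9, 226.1] [399.7, 252.8]
tile0 0.62 [268.0, 45.8] [529.4, 240.0]
```

View pics/w17.png

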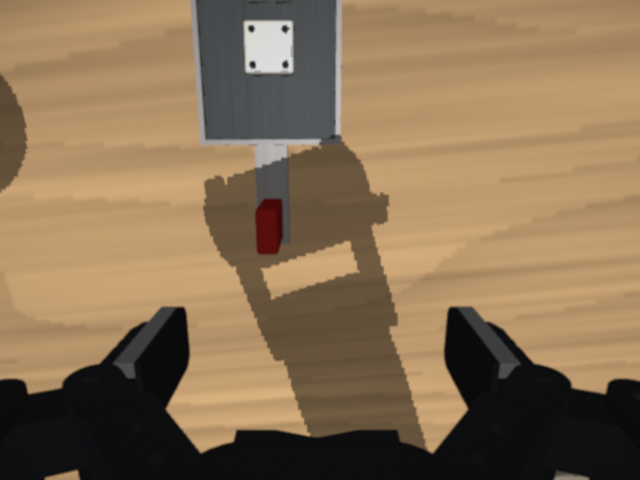

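The tab is at (269,226), which maps to (400,253); the tray is undisturbed. The dryer fit had a 7 mm residual, so I measure the mouth from above first.

```bash
python3 -m crank '[{"dp":[-40,-10,0],"roll":0,"gripper":0},{"dp":[-80,-10,0],"roll":0,"gripper":0},{"dp":[-120,-10,0],"roll":0,"gripper":0},{"dp":[-160,-10,0],"roll":0,"gripper":0},{"dp":[-190,-10,0],"roll":0,"gripper":0},{"dp":[-190,-10,0],"roll":0,"gripper":0},{"dp":[-190,-10,0],"roll":0,"gripper":0}]';python3 look.py wrist w18.png dryer:0 dryer_entry:42 start_top:72
```

```text
time_s: 29.62
eef_pos: [595.5, 199.3, 244.8]
ee_rot: [0.035, -0.034, -0.706, 0.706]
force: [-0.6, -0.4, 0.1]
grip_width: 0.999
29.6667 [594.7 199.8 245.4] jaw [-0.096 -0.995  0.   ] tx [-0.995  0.096  0.001] grip 1.0
start_top 0.55 [476.6, 77.1] [679.3, 86.6]
```

View pics/w18.png

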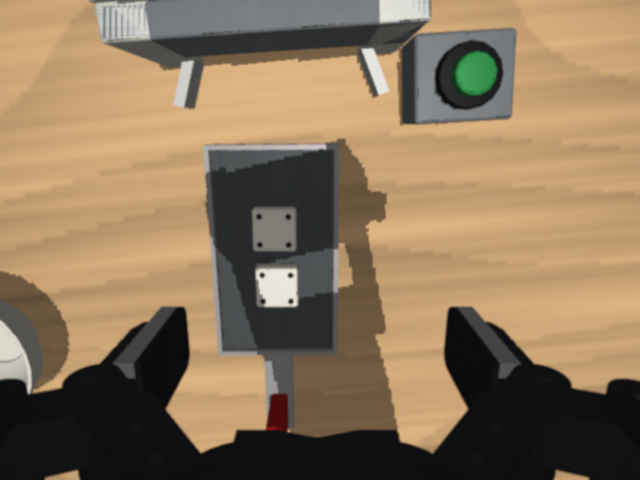

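```bash
python3 -c "
from h import *
p=eyes.capture('wrist')
A=lambda uv,z:atz(p,uv,z)[:2]
L0,R0=A((182,105),30),A((382,93),30); L1,R1=A((195,62),30),A((366,50),30)
print('front ends',L0.round(1),R0.round(1),np.hypot(*(L0-R0)).round(1),'rear',L1.round(1),R1.round(1),np.hypot(*(L1-R1)).round(1))
for P,Q in((L0,R0),(L1,R1)):
  d=P-Q;print('yaw',(np.arctan2(d[1],d[0])-np.pi/2).round(4),'mid',((P+Q)/2).round(1))
h1,h2=A((103,40),116),A((426,20),116);d=h1-h2;print('hood',h1.round(1),h2.round(1),(np.arctan2(d[1],d[0])-np.pi/2).round(4),((h1+h2)/2).round(1),np.hypot(*d))
b=[A(q,50) for q in((418,36),(515,30),(511,117),(412,122))];print('box',np.round(b,1).tolist(),np.mean(b,0));d=b[0]-b[1];print((np.arctan2(d[1],d[0])-np.pi/2))
d=b[0]-b[3];print(np.arctan2(d[1],d[0]));d=b[1]-b[2];print(np.arctan2(d[1],d[0]))
print('button',A((476,75),72))
L=[A(q,11) for q in((206,146),(338,145),(336,353),(219,352))];print('tray',np.mean(L,0))
"
```

```text
front ends [682.3 292.1] [676.6 142.4] 149.9 rear [711.1 277.4] [707.3 152.3] 125.2
yaw -0.0383 mid [679.4 217.2]
yaw -0.0302 mid [709.2 214.8]
hood [713.8 303.7] [707. 130.] -0.0391 [710.4 216.8] 173.80175667261798
box [[710.0, 119.0], [707.8, 53.2], [650.9, 54.7], [654.0, 125.2]] [680.67681756  88.02544778]
-0.03352009235196163
-0.11030708787386584
-0.027227243668616695
button [679.87162426  87.56919429]
tray [552.31062991 239.39641019]
```

```bash
python3 -c "
from h import *
go([399.8,252.7,120],np.pi/2-.0956);go([399.8,252.7,44],np.pi/2-.0956)"
```

```text
roll 0.001
dp [198.5 126.5 -33.6] pos [594.1 200.5 246.7]
roll 0.001
dp [198.5 202.5 -33.6] pos [594.1 200.5 246.7]
```

```bash
python3 -m crank '[{"dp":[40,0,-10],"roll":0,"gripper":0},{"dp":[80,20,-20],"roll":0,"gripper":0},{"dp":[120,40,-30],"roll":0,"gripper":0},{"dp":[160,60,-34],"roll":0,"gripper":0},{"dp":[190,80,-34],"roll":0,"gripper":0},{"dp":[198,110,-34],"roll":0,"gripper":0},{"dp":[198,126,-34],"roll":0,"gripper":0},{"dp":[198,126,-34],"roll":0,"gripper":0},{"dp":[198,126,-34],"roll":0,"gripper":0}]'; python3 look.py wrist w19.png tray_grip:40 tray:0;python3 -c "
from h import *
go([399.8,252.7,44],np.pi/2-.0956)"
```

```text
time_s: 30.62
eef_pos: [400.9, 253.0, 120.6]
ee_rot: [-0.033, 0.034, 0.706, -0.706]
force: [0.5, -0.2, 0.3]
grip_width: 1.001
30.6667 [401.7 253.1 121.3] jaw [-0.095 -0.995 -0.001] tx [-0.995  0.095 -0.002] grip 0.998
tray_grip 0.63 [315.9, 264.7] [399.5, 252.5]
roll 0.0
dp [ 2.4 77.4  0.7] pos [402.  253.1 121.4]
```

```bash
python3 -m crank '[{"dp":[1,40,0],"roll":0,"gripper":0},{"dp":[1,65,0],"roll":0,"gripper":0},{"dp":[1,77,0],"roll":0,"gripper":0},{"dp":[1,77,0],"roll":0,"gripper":0},{"dp":[1,77,0],"roll":0,"gripper":255},{"dp":[1,77,0],"roll":0,"gripper":255},{"dp":[1,77,0],"roll":0,"gripper":255},{"dp":[1,77,0],"roll":0,"gripper":255},{"dp":[1,77,0],"roll":0,"gripper":255},{"dp":[1,77,0],"roll":0,"gripper":255}]' 60; python3 -m crank '[{"dp":[0,0,0],"roll":0,"gripper":255},{"dp":[0,0,0],"roll":0,"gripper":255},{"dp":[0,0,0],"roll":0,"gripper":255}]'; python3 -c "
from h import *
go([425.7,226.4,44],np.pi/2-.037)"
```

```text
time_s: 31.6
eef_pos: [400.3, 253.2, 43.6]
ee_rot: [-0.033, 0.034, 0.707, -0.706]
force: [-1.0, 3.0, 5.3]
grip_width: 0.179
time_s: 31.85
eef_pos: [400.3, 253.2, 43.6]
ee_rot: [-0.033, 0.034, 0.706, -0.706]
force: [-0.8, -0.5, 5.5]
grip_width: 0.184
roll -0.058
dp [-27.8  -0.4  24.3] pos [400.3 253.2  43.6]
```

Gripped (0.18 × 85 ≈ 16 mm). I align the tray with the dryer axis using gentle moves.

```bash
python3 -m crank '[{"dp":[-3,0,3],"roll":-0.007,"gripper":255},{"dp":[-6,0,6],"roll":-0.014,"gripper":255},{"dp":[-9,0,9],"roll":-0.021,"gripper":255},{"dp":[-12,0,12],"roll":-0.028,"gripper":255},{"dp":[-15,0,15],"roll":-0.035,"gripper":255},{"dp":[-18,0,18],"roll":-0.042,"gripper":255},{"dp":[-22,0,21],"roll":-0.049,"gripper":255},{"dp":[-26,0,24],"roll":-0.058,"gripper":255},{"dp":[-28,0,24],"roll":-0.058,"gripper":255},{"dp":[-28,0,24],"roll":-0.058,"gripper":255}]'; python3 -c "
from h import *
s=ctrl.sense();print(s['grip_width'],s['force'])
p=eyes.capture('wrist');save(p,'w20.png')
go([657.5,217.8,44],np.pi/2-.037)
p=eyes.capture('top');
for k,z in [('tray',0),('tray_grip',40),('tile0',13)]:print(k,[(d['confidence'],atz(p,d['centre'],z).round()) for d in models.spot_point(p,k)])
"
```

```text
time_s: 32.68
eef_pos: [425.4, 226.5, 43.6]
ee_rot: [0.013, -0.013, -0.707, 0.707]
force: [-4.9, -0.6, 9.2]
grip_width: 0.179
0.1794958672419611 [-4.85757639 -0.57018546  9.1906977 ]
roll 0.0
dp [-2.323e+02 -5.000e-01  2.000e-01] pos [425.4 226.5  43.6]
tray [(0.6, array([578., 229.,   0.])), (0.33, array([419., 238.,   0.]))]
tray_grip [(0.69, array([ 443., -536.,   40.])), (0.61, array([418., 227.,  40.])), (0.29, array([680.,  91.,  40.]))]
tile0 [(0.53, array([553., 232.,  13.])), (0.46, array([612., 220.,  13.]))]
```

View pics/w20.png

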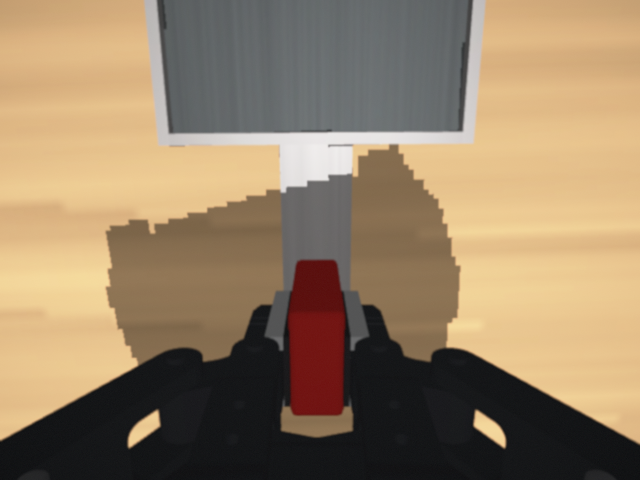

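The tray is square in the jaws, with the tab at (316,340). I slide in.

```bash
python3 -m crank '[{"dp":[-5,0,0],"roll":0,"gripper":255},{"dp":[-13,0,0],"roll":0,"gripper":255},{"dp":[-22,0,0],"roll":0,"gripper":255},{"dp":[-31,0,0],"roll":0,"gripper":255},{"dp":[-40,0,0],"roll":0,"gripper":255},{"dp":[-49,0,0],"roll":0,"gripper":255},{"dp":[-58,0,0],"roll":0,"gripper":255},{"dp":[-66,0,0],"roll":0,"gripper":255},{"dp":[-70,0,0],"roll":0,"gripper":255},{"dp":[-70,0,0],"roll":0,"gripper":255}]';python3 -m crank '[{"dp":[-5,0,0],"roll":0,"gripper":255},{"dp":[-12,0,0],"roll":0,"gripper":255},{"dp":[-20,0,0],"roll":0,"gripper":255},{"dp":[-28,0,0],"roll":0,"gripper":255},{"dp":[-36,0,0],"roll":0,"gripper":255},{"dp":[-44,0,0],"roll":0,"gripper":255},{"dp":[-52,0,0],"roll":0,"gripper":255},{"dp":[-58,0,0],"roll":0,"gripper":255},{"dp":[-60,0,0],"roll":0,"gripper":255},{"dp":[-60,0,0],"roll":0,"gripper":255}]'; python3 -c "
from h import *
s=ctrl.sense();print(s['grip_width'],s['force'],s['wrist_torque'])
p=eyes.capture('wrist');save(p,'w21.png')
I=cv2.cvtColor(p['color'],cv2.COLOR_RGB2HSV);m=((I[...,1]>150)&((I[...,0]<8)|(I[...,0]>172))&(I[...,2]>60));ys,xs=np.nonzero(m);print('red',xs.mean(),ys.mean(),ys.min(),ys.max())
p=eyes.capture('wrist')
go([657.5,217.8,44],np.pi/2-.037)
"
```

```text
time_s: 33.77
eef_pos: [496.0, 223.9, 43.6]
ee_rot: [-0.013, 0.013, 0.707, -0.707]
force: [-1.2, -0.5, 5.4]
grip_width: 0.178
time_s: 34.6
eef_pos: [555.6, 221.8, 43.7]
ee_rot: [-0.013, 0.013, 0.707, -0.707]
force: [-2.8, 0.2, 6.5]
grip_width: 0.181
0.18075622796492857 [-2.8238907   0.16187665  6.46859803] [-0.02938065  0.32110161  0.02931659]
red 316.2908795195796 339.93932190666834 261 415
roll -0.0
dp [-102.    -0.3    0.2] pos [555.6 221.8  43.6]
```

```bash
python3 -m crank '[{"dp":[-5,0,0],"roll":0,"gripper":255},{"dp":[-13,0,0],"roll":0,"gripper":255},{"dp":[-22,0,0],"roll":0,"gripper":255},{"dp":[-31,0,0],"roll":0,"gripper":255},{"dp":[-40,0,0],"roll":0,"gripper":255},{"dp":[-49,0,0],"roll":0,"gripper":255},{"dp":[-58,0,0],"roll":0,"gripper":255},{"dp":[-66,0,0],"roll":0,"gripper":255},{"dp":[-70,0,0],"roll":0,"gripper":255},{"dp":[-70,0,0],"roll":0,"gripper":255}]';python3 -m crank '[{"dp":[-5,0,0],"roll":0,"gripper":255},{"dp":[-10,0,0],"roll":0,"gripper":255},{"dp":[-15,0,0],"roll":0,"gripper":255},{"dp":[-20,0,0],"roll":0,"gripper":255},{"dp":[-24,0,0],"roll":0,"gripper":255},{"dp":[-26,0,0],"roll":0,"gripper":255},{"dp":[-26,0,0],"roll":0,"gripper":255}]';python3 -m crank '[{"dp":[-1,0,0],"roll":0,"gripper":255},{"dp":[-2,0,0],"roll":0,"gripper":255},{"dp":[-2,0,0],"roll":0,"gripper":255}]'
```

```text
time_s: 35.53
eef_pos: [626.0, 219.1, 43.7]
ee_rot: [-0.013, 0.013, 0.707, -0.707]
force: [-0.5, 0.2, 4.7]
grip_width: 0.177
time_s: 36.12
eef_pos: [651.4, 218.3, 43.7]
ee_rot: [-0.013, 0.013, 0.707, -0.707]
force: [-3.1, 0.1, 5.2]
grip_width: 0.18
time_s: 36.37
eef_pos: [653.1, 218.3, 43.7]
ee_rot: [-0.013, 0.013, 0.707, -0.707]
force: [-4.9, 0.8, 6.8]
grip_width: 0.18
```

```bash
for i in 1 2; do python3 -m crank '[{"dp":[-1,0,0],"roll":0,"gripper":255},{"dp":[-2,0,0],"roll":0,"gripper":255},{"dp":[-2,0,0],"roll":0,"gripper":255}]'|grep -E 'pos|force'; done
```

```text
eef_pos: [655.0, 218.2, 43.6]
force: [-5.7, 0.7, 6.4]
eef_pos: [657.1, 218.1, 43.7]
force: [-5.4, 0.5, 6.5]
```

```bash
python3 -m crank '[{"dp":[-1,0,0],"roll":0,"gripper":255},{"dp":[-2,0,0],"roll":0,"gripper":255},{"dp":[-2,0,0],"roll":0,"gripper":255}]'|grep -E 'pos|force'; python3 -m crank '[{"dp":[-1,0,0],"roll":0,"gripper":255},{"dp":[-2,0,0],"roll":0,"gripper":255},{"dp":[-2,0,0],"roll":0,"gripper":255}]'|grep -E 'pos|force'; python3 -m crank '[{"dp":[-1,0,0],"roll":0,"gripper":255},{"dp":[-2,0,0],"roll":0,"gripper":255},{"dp":[-2,0,0],"roll":0,"gripper":255}]'|grep -E 'pos|force'
```

```text
eef_pos: [659.1, 218.1, 43.7]
force: [-5.4, 0.1, 6.5]
eef_pos: [659.9, 218.1, 43.6]
force: [-13.2, -0.9, 10.4]
eef_pos: [660.1, 218.2, 43.6]
force: [-25.2, -1.4, 17.7]
```

The tray is against the stop. I ease off, release, rise, and go to the button.

```bash
python3 -m crank '[{"dp":[2.5,0,0],"roll":0,"gripper":255},{"dp":[2.5,0,0],"roll":0,"gripper":255},{"dp":[2.5,0,0],"roll":0,"gripper":100},{"dp":[2.5,0,0],"roll":0,"gripper":100},{"dp":[2.5,0,0],"roll":0,"gripper":100},{"dp":[2.5,0,0],"roll":0,"gripper":100},{"dp":[2.5,-30,0],"roll":0,"gripper":100},{"dp":[2.5,-70,0],"roll":0,"gripper":100},{"dp":[2.5,-110,0],"roll":0,"gripper":100},{"dp":[2.5,-150,0],"roll":0,"gripper":255}]';python3 -m crank '[{"dp":[20,0,20],"roll":0,"gripper":255},{"dp":[40,0,40],"roll":0,"gripper":255},{"dp":[40,0,80],"roll":0,"gripper":255},{"dp":[40,0,120],"roll":0,"gripper":255},{"dp":[40,0,130],"roll":0,"gripper":255},{"dp":[40,0,130],"roll":0,"gripper":255},{"dp":[40,0,130],"roll":0,"gripper":255}]';python3 -c "
from h import *
p=eyes.capture('wrist');save(p,'w22.png');print(ctrl.sense()['grip_width'])
I=cv2.cvtColor(p['color'],cv2.COLOR_RGB2HSV);m=((I[...,1]>110)&(abs(I[...,0].astype(int)-65)<20)&(I[...,2]>50)).astype(np.uint8);n,l,st,c=cv2.connectedComponentsWithStats(m);
for i in range(1,n):
  if st[i,4]>150: print('green',c[i],st[i],atz(p,c[i],72)[:2])
print([(d['confidence'],atz(p,d['centre'],72).round(1)) for d in models.spot_point(p,'start_top')])
print('grip',[(d['confidence'],atz(p,d['centre'],40).round(1)) for d in models.spot_point(p,'tray_grip')])
go([680,87.5,100])
"
```

```text
time_s: 38.45
eef_pos: [660.7, 217.5, 194.7]
ee_rot: [0.013, -0.013, -0.707, 0.707]
force: [0.7, 0.5, 0.9]
grip_width: 0.479
time_s: 39.03
eef_pos: [616.3, 89.2, 193.0]
ee_rot: [-0.014, 0.014, 0.707, -0.707]
force: [-0.1, 0.2, 0.0]
grip_width: -0.003
0.005117039069992478
green [314.63640824 122.93375859] [ 290   97   50   52 2038] [682.14474031  86.71951861]
[(0.57, array([679.9,  85.8,  72. ]))]
grip [(0.78, array([658.3, 217.4,  40. ]))]
dp [-64.   92.8   0.8] pos [616.1  90.6 192.8]
```

View pics/w22.png

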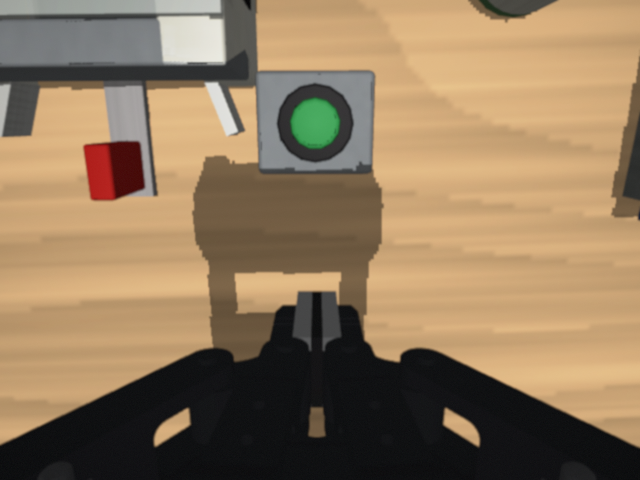

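The tab at (113,170) sits at the home position, and the button is at (315,123), i.e. (681,87).

```bash
python3 -m crank '[{"dp":[-40,0,4],"roll":0,"gripper":255},{"dp":[-65,0,4],"roll":0,"gripper":255},{"dp":[-65,30,4],"roll":0,"gripper":255},{"dp":[-65,60,4],"roll":0,"gripper":255},{"dp":[-65,85,4],"roll":0,"gripper":255},{"dp":[-65,92,4],"roll":0,"gripper":255},{"dp":[-65,92,4],"roll":0,"gripper":255},{"dp":[-65,92,4],"roll":0,"gripper":255}]'; python3 -m crank '[{"dp":[0,3,0],"roll":0,"gripper":255},{"dp":[0,6,0],"roll":0,"gripper":255},{"dp":[0,9,0],"roll":0,"gripper":255},{"dp":[0,9,0],"roll":0,"gripper":255}]'
```

```text
time_s: 39.85
eef_pos: [681.4, 83.5, 102.2]
ee_rot: [-0.012, 0.013, 0.707, -0.707]
force: [0.2, 0.1, 0.2]
grip_width: -0.0
time_s: 40.18
eef_pos: [681.2, 82.9, 92.3]
ee_rot: [-0.013, 0.014, 0.707, -0.707]
force: [1.4, 1.0, 2.5]
grip_width: 0.0
```

```bash
python3 -m crank '[{"dp":[0,2,-2],"roll":0,"gripper":255},{"dp":[0,4,-2],"roll":0,"gripper":255},{"dp":[0,4,-2],"roll":0,"gripper":255},{"dp":[0,4,-2],"roll":0,"gripper":255}]'; python3 -m crank '[{"dp":[0,1,0],"roll":0,"gripper":255},{"dp":[0,2,0],"roll":0,"gripper":255},{"dp":[0,2,0],"roll":0,"gripper":255},{"dp":[0,2,0],"roll":0,"gripper":255}]'
```

```text
time_s: 40.52
eef_pos: [681.4, 84.7, 88.5]
ee_rot: [0.013, -0.014, -0.707, 0.707]
force: [1.6, -2.4, 4.4]
grip_width: 0.004
time_s: 40.85
eef_pos: [681.4, 84.8, 88.0]
ee_rot: [0.012, -0.014, -0.707, 0.707]
force: [-2.4, -1.4, 13.7]
grip_width: 0.003
```

The button is bottomed: force rose past the 5 N spring. I release and do final checks.

```bash
python3 -m crank '[{"dp":[0,0,0],"roll":0,"gripper":255},{"dp":[0,-10,0],"roll":0,"gripper":255},{"dp":[0,-40,0],"roll":0,"gripper":255},{"dp":[0,-80,0],"roll":0,"gripper":255},{"dp":[40,-110,0],"roll":0,"gripper":255},{"dp":[80,-130,0],"roll":0,"gripper":255},{"dp":[120,-130,0],"roll":0,"gripper":255},{"dp":[120,-130,0],"roll":0,"gripper":255},{"dp":[120,-130,0],"roll":0,"gripper":255}]'; python3 -c "
from h import *
z={'tray_grip':40,'tile0':13,'chest_drawer0_handle':122,'jar':0,'cup':0,'bowl':0,'start_top':72}
for c in ['wrist','top','scene']:
  p=eyes.capture(c);save(p,'fin_'+c+'.png');print(c)
  for k in z:print(k,[(round(d['confidence'],2),atz(p,d['centre'],z[k]).round(0)[:2].tolist()) for d in models.spot_point(p,k)[:3]])
"
```

```text
time_s: 41.6
eef_pos: [558.6, 89.9, 216.6]
ee_rot: [-0.013, 0.012, 0.707, -0.707]
force: [0.3, -0.0, -0.0]
grip_width: -0.001
wrist
tray_grip [(0.91, [657.0, 217.0])]
tile0 [(0.62, [663.0, 228.0])]
chest_drawer0_handle []
jar []
cup []
bowl []
start_top [(0.57, [681.0, 87.0])]
top
tray_grip [(0.66, [447.0, -531.0]), (0.49, [657.0, 224.0])]
tile0 []
chest_drawer0_handle [(0.82, [568.0, -265.0])]
jar [(0.61, [768.0, -48.0])]
cup [(0.79, [440.0, -541.0])]
bowl [(0.58, [504.0, 504.0])]
start_top [(0.41, [672.0, 82.0])]
scene
tray_grip [(0.43, [649.0, 212.0])]
tile0 []
chest_drawer0_handle [(0.47, [556.0, -270.0]), (0.33, [705.0, 262.0])]
jar [(0.85, [770.0, -45.0])]
cup [(0.55, [436.0, -544.0])]
bowl [(0.74, [478.0, -385.0]), (0.64, [496.0, 507.0])]
start_top [(0.57, [681.0, 94.0])]
```

```bash
python3 -c "
from rig import ctrl
print(ctrl.finish_job(), ctrl.sense()['time_s'])"
```

```text
the job is handed in; nothing more can be done
the job is handed in; nothing more can be done
```

I finished the whole sequence and handed the job in about 42 s into the run; the hand-in gives no verdict.

**What I did:** I opened the top drawer about 185 mm and found two tiles. I laid both flat on the tray, side by side at about tray x = ±25 mm. I then shut the drawer to its stop, slid the tray home by its red tab, and pressed and released the green button.

**What the last checks showed:**
- **Tray:** it stopped against the back at about 25 N. After the press, the wrist camera put the tab at (657, 217); I expected (657.5, 218).
- **Button:** it bottomed at about 14 N, well above its 5 N spring, and the arm was clear at the end. The cameras cannot resolve 6 mm of travel, so I did not confirm by image that it sprang back.
- **Drawer:** the stop was felt at about 15 N. The top and wrist cameras put the knob at x ≈ 567, its shut position. The scene camera gave x = 556 at low confidence (0.47), so it disagreed.
- **Jar, cup and bowl:** the top camera had them within about 7 mm of where they started. The scene camera put the cup about 18 mm from its first reading, with moderate confidence. It also gave a stray match for the bowl, as it had at the start.

**What I could not confirm:**
- **Tiles after the slide:** the networks found none under the tunnel cover (one wrist match fell on the tab). I last saw them flat and centred before the tray went in, and the slide was smooth.
- **Rear-left corner of the drawer:** a narrow strip there was never in view.

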